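Load keyed connectors into a carrier rack under its keeper bar

ROBOT

A 6-joint arm with a two-finger parallel gripper is mounted at the origin on the work surface. World frame = base frame: x ahead of the robot, y to its left, z up, the work surface at z = 0. Lengths are in m, angles in rad, forces in N, time in s.
With the tool pointing down it reaches from about 0.4 to 0.925 m from the base axis. Payload 12.5 kg.
Tool frame: the origin (TCP) lies where the fingers leave the gripper's body, on its centre line; the fingertips stand arm.tip_reach ahead of it and the grasp point (between the pads) lies 59 mm ahead of it (arm.tip_reach is the distance from the TCP to the fingertips, in m); z points along the fingers, y is the line along which they close (so a half turn about z gives the same grasp; the last joint's range is limited). The gripper opens to 95 mm and grips with 3 to 60 N. Pads are 20 mm wide; open, the fingers measure 119 mm over their backs; the gripper's body (75 mm by 180 mm) begins 59 mm behind the grasp point.
Start: joints at [-1.455, 0.491, 1.559, -0, 1.092, -0.106], TCP at [0.138, -0.61, 0.292] pointing down, gripper open.
Joint ranges: [-3.1, 3.1], [-0.84, 2.19], [0.05, 2.79], [-1.13, 4.28], [0.06, 2.93], [-2.69, 2.69]. Speed limits (rad/s): [2.22, 2.22, 2.79, 3.14, 3.14, 3.14].

INTERFACE

Orientations are given as [roll, pitch, yaw] about the fixed x, y, z axes, in that order (R = Rz(yaw) Ry(pitch) Rx(roll)).
In Python, from bench import arm gives the robot as it stands.
- The arm moves only by the tool send_rows, never from a script. Its argument "series" is a list of rows, each a list of 3 entries, a list of its own where there are three numbers: the opening, from -1 (shut) to 1 (fully open), then the shift along the tool's x, y, z in units of 50 mm (1.0 is 50 mm), then the turn, a rotation vector about the tool's x, y, z in units of 5 degrees (1.0 is 5 degrees). A call has 1 to 8 rows; each row shifts and turns the commanded pose from where the row before left it, along the tool's axes as they then stand; what a row does not reach is not made up. A row lasts 1/8 s, in which the tool goes at most 62.5 mm and 10.7 degrees, less where a joint would pass 70% of its speed; a pose out of reach is approached as far as the arm can. A call is refused whole if a number of a shift passes 1 or a number of a turn 1, either way. A call with a gripper value outside its range is refused whole. The fingers move at their own pace and stop on an object; the grip force is fixed at half the most. Time passes only in rows, so rows that do not move let the fingers close. It gives the time, the measured TCP pose, the force, the opening and the grip force at its end, in the units of the state.
- arm.observe(): the state, without advancing time (a new reading comes with each control period).
- arm.camera(name): name is "scene" or "side" or "wrist"; returns a dict with "pixels" (480x640x3 uint8, red, green, blue), "z_map" (480x640 float32, m along the optical axis (not along the pixel's ray), 0 where there is no reading), "intrinsics" (3x3 intrinsics, pixels), "rvec" (rotation vector, rad) and "tvec" (3), from world to camera coordinates, as OpenCV has them. Camera axes: x right, y down, z forward; pixel columns grow to the right and rows downward; lengths in m; the calibration is good to about 2 mm. A picture is of the moment at which its call begins.
- arm.sign_off(): hands the job in; it is judged then, once.
Trained networks look in the newest picture that a camera, given by its name, has taken for a name from the list of things; names that differ only in an ending like _2 or _b are one class to them, and where a whole thing is asked for, a point or a joint stands for the part that bears it (a point fixed in the world has none). Each returns a list of dicts, best first, with "p" (0 to 1); they miss things now and then, are a little off and sometimes report something else, mostly with a low value. They report only what shows in the picture. A call takes as long as a camera call. They do not tell look-alikes from the thing itself.
- arm.boxes_of(camera, thing): "centre" ([row, column] in pixels, amid what is visible of it).
The state is a dict: "clock": time; "qpos": joint angles; "qd": joint speeds; "joint_efforts": joint torques, N m; "ee_pos": TCP position; "eef_rot": TCP orientation; "contact_force": force on the tool from outside, world axes, zero at the start; "ft_torque": the same for the moment, N m; "width": opening from 0.0 (shut) to 1.0 (fully open); "finger_force": force on a finger pad.
Only numpy, scipy, OpenCV 4.12 (cv2) and the standard library are available. Lean on these libraries where they do the work, as an engineer would, in place of code of your own. Each camera call takes 0.05 s, during which the arm holds its last target. There are 200 camera calls.

TASK

Load the blue carrier rack: first lift the keeper bar off its pin, turn it end for end and refit it fully down, so that it is parked pointing away from the pockets. Then stand every loose connector in a pocket, one to each and any pocket you like, turned so that its orange key points at the white mark beside that pocket; when all are in, turn the keeper bar end for end again and refit it fully down over the pockets, leaving the bottle, power bank and pink tray where they are.

Things in the scene. Friction and masses are not known exactly. Their poses are not given: they have to be found in the camera images.
- rack: Fixed carrier rack. Origin on the table under its brass pin; +y runs from the pin along the rack to the blue slab of 2 x 3 pockets (x -70 to 70, y 29 to 203, top 13 mm up), z up. A 70 wide parking wing runs to -y. The bar lies on the grey pedestal round the pin (50 x 44, top 59 mm up) and on one of two grey rest posts of that height (y +213 or -213). Place and yaw vary.
- pin (a point): Centre of the pedestal's top (59 mm above the table), at the foot of the brass pin: a flat tongue 12 mm (rack x) by 30 mm (rack y), rounded on top, standing 17 mm above the pedestal.
- bar_slot (a point): Keeper bar, loose, aluminium, 0.28 kg, 70 wide (x) x 250 long (y) x 8 thick. Point: centre of its slot, on the underside, level with pin when fully down. Slot 16 (x) x 34 (y), right through: 2 mm to spare each side of the pin, fits two ways round. The bar runs from y -28 to y +222 (red stripe). Closed: its +y along the rack's +y (so at the start); parked: its +y along the rack's -y.
- bar_grip (a point): Centre of the red square grip block on the bar, 26 x 26 x 34 high, at the bar's centre of mass: 95 mm from the slot along the bar's +y, 25 mm above the bar's underside (the block's ends are 17 mm above and below this point). Axes: x across, y along the bar, z up.
- conn0_c (a point): Round metal connector standing upright, bottom-heavy, 80 g: barrel 25 diameter on a brass foot flange 36 diameter x 7, 44 high, plus a 4 mm orange key rib on its top from the centre to the rim and an orange dash below it on the flange. Point: on its axis, 22 mm above its foot; its +x points the way the key points, z up. Three to five of the five are present.
- conn1_c (a point): Round metal connector standing upright, bottom-heavy, 80 g: barrel 25 diameter on a brass foot flange 36 diameter x 7, 44 high, plus a 4 mm orange key rib on its top from the centre to the rim and an orange dash below it on the flange. Point: on its axis, 22 mm above its foot; its +x points the way the key points, z up. Three to five of the five are present.
- conn2_c (a point): Round metal connector standing upright, bottom-heavy, 80 g: barrel 25 diameter on a brass foot flange 36 diameter x 7, 44 high, plus a 4 mm orange key rib on its top from the centre to the rim and an orange dash below it on the flange. Point: on its axis, 22 mm above its foot; its +x points the way the key points, z up. Three to five of the five are present.
- conn3_c (a point): Round metal connector standing upright, bottom-heavy, 80 g: barrel 25 diameter on a brass foot flange 36 diameter x 7, 44 high, plus a 4 mm orange key rib on its top from the centre to the rim and an orange dash below it on the flange. Point: on its axis, 22 mm above its foot; its +x points the way the key points, z up. Three to five of the five are present.
- conn4_c (a point): Round metal connector standing upright, bottom-heavy, 80 g: barrel 25 diameter on a brass foot flange 36 diameter x 7, 44 high, plus a 4 mm orange key rib on its top from the centre to the rim and an orange dash below it on the flange. Point: on its axis, 22 mm above its foot; its +x points the way the key points, z up. Three to five of the five are present.
- pocket0 (a point): Centre of a pocket's floor: a square pocket 42 x 42, 5 mm deep, 8 mm above the table; neighbours 58 mm apart along the rack, 76 mm across. Each takes one connector standing up.
- mark0 (a point): Middle of the white painted mark (16 x 5) on the slab touching the edge of pocket0, 24.5 mm from that pocket's centre.
- pocket1 (a point): Centre of a pocket's floor: a square pocket 42 x 42, 5 mm deep, 8 mm above the table; neighbours 58 mm apart along the rack, 76 mm across. Each takes one connector standing up.
- mark1 (a point): Middle of the white painted mark (16 x 5) on the slab touching the edge of pocket1, 24.5 mm from that pocket's centre.
- pocket2 (a point): Centre of a pocket's floor: a square pocket 42 x 42, 5 mm deep, 8 mm above the table; neighbours 58 mm apart along the rack, 76 mm across. Each takes one connector standing up.
- mark2 (a point): Middle of the white painted mark (16 x 5) on the slab touching the edge of pocket2, 24.5 mm from that pocket's centre.
- pocket3 (a point): Centre of a pocket's floor: a square pocket 42 x 42, 5 mm deep, 8 mm above the table; neighbours 58 mm apart along the rack, 76 mm across. Each takes one connector standing up.
- mark3 (a point): Middle of the white painted mark (16 x 5) on the slab touching the edge of pocket3, 24.5 mm from that pocket's centre.
- pocket4 (a point): Centre of a pocket's floor: a square pocket 42 x 42, 5 mm deep, 8 mm above the table; neighbours 58 mm apart along the rack, 76 mm across. Each takes one connector standing up.
- mark4 (a point): Middle of the white painted mark (16 x 5) on the slab touching the edge of pocket4, 24.5 mm from that pocket's centre.
- pocket5 (a point): Centre of a pocket's floor: a square pocket 42 x 42, 5 mm deep, 8 mm above the table; neighbours 58 mm apart along the rack, 76 mm across. Each takes one connector standing up.
- mark5 (a point): Middle of the white painted mark (16 x 5) on the slab touching the edge of pocket5, 24.5 mm from that pocket's centre.
- bottle: Water bottle, 64 diameter x 200 high, origin under its centre; bystander.
- powerbank: White power bank 140 x 70 x 16 lying flat, origin under its centre; bystander.
- tray: Pink compartment tray 100 x 140 x 35, origin under its centre; bystander.
There are look-alikes about, which are no part of the job. What is shaped like the part that bears conn1_c but green or purple is not meant. Leave any red look-alike of the part that bears conn3_c alone.

How it is judged:
On the way, in this order (a step that is already met when the one before it is completed fails the run):
1. the keeper bar is on its pin, fully down, parked pointing away from the pockets (horizontal distance between bar_slot and pin below 0.006 m and z of bar_slot in the frame of rack below 0.063 m and angle between bar_grip's own z axis and vertical below 0.06 rad and y of bar_grip in the frame of rack below -0.08 m), for 0.2 s.
2. every connector stands in a pocket with its key facing that pocket's mark (z of each of conn0_c, conn1_c, conn2_c, conn3_c, conn4_c in the frame of rack below 0.0335 m and angle between each of conn0_c, conn1_c, conn2_c, conn3_c, conn4_c's own z axis and vertical below 0.1 rad and ((horizontal distance between conn0_c and pocket0 below 0.008 m and x of mark0 in the frame of conn0_c above 0.01 m and y of mark0 in the frame of conn0_c between -0.006 and 0.006 m) or (horizontal distance between conn0_c and pocket1 below 0.008 m and x of mark1 in the frame of conn0_c above 0.01 m and y of mark1 in the frame of conn0_c between -0.006 and 0.006 m) or (horizontal distance between conn0_c and pocket2 below 0.008 m and x of mark2 in the frame of conn0_c above 0.01 m and y of mark2 in the frame of conn0_c between -0.006 and 0.006 m) or (horizontal distance between conn0_c and pocket3 below 0.008 m and x of mark3 in the frame of conn0_c above 0.01 m and y of mark3 in the frame of conn0_c between -0.006 and 0.006 m) or (horizontal distance between conn0_c and pocket4 below 0.008 m and x of mark4 in the frame of conn0_c above 0.01 m and y of mark4 in the frame of conn0_c between -0.006 and 0.006 m) or (horizontal distance between conn0_c and pocket5 below 0.008 m and x of mark5 in the frame of conn0_c above 0.01 m and y of mark5 in the frame of conn0_c between -0.006 and 0.006 m)) and ((horizontal distance between conn1_c and pocket0 below 0.008 m and x of mark0 in the frame of conn1_c above 0.01 m and y of mark0 in the frame of conn1_c between -0.006 and 0.006 m) or (horizontal distance between conn1_c and pocket1 below 0.008 m and x of mark1 in the frame of conn1_c above 0.01 m and y of mark1 in the frame of conn1_c between -0.006 and 0.006 m) or (horizontal distance between conn1_c and pocket2 below 0.008 m and x of mark2 in the frame of conn1_c above 0.01 m and y of mark2 in the frame of conn1_c between -0.006 and 0.006 m) or (horizontal distance between conn1_c and pocket3 below 0.008 m and x of mark3 in the frame of conn1_c above 0.01 m and y of mark3 in the frame of conn1_c between -0.006 and 0.006 m) or (horizontal distance between conn1_c and pocket4 below 0.008 m and x of mark4 in the frame of conn1_c above 0.01 m and y of mark4 in the frame of conn1_c between -0.006 and 0.006 m) or (horizontal distance between conn1_c and pocket5 below 0.008 m and x of mark5 in the frame of conn1_c above 0.01 m and y of mark5 in the frame of conn1_c between -0.006 and 0.006 m)) and ((horizontal distance between conn2_c and pocket0 below 0.008 m and x of mark0 in the frame of conn2_c above 0.01 m and y of mark0 in the frame of conn2_c between -0.006 and 0.006 m) or (horizontal distance between conn2_c and pocket1 below 0.008 m and x of mark1 in the frame of conn2_c above 0.01 m and y of mark1 in the frame of conn2_c between -0.006 and 0.006 m) or (horizontal distance between conn2_c and pocket2 below 0.008 m and x of mark2 in the frame of conn2_c above 0.01 m and y of mark2 in the frame of conn2_c between -0.006 and 0.006 m) or (horizontal distance between conn2_c and pocket3 below 0.008 m and x of mark3 in the frame of conn2_c above 0.01 m and y of mark3 in the frame of conn2_c between -0.006 and 0.006 m) or (horizontal distance between conn2_c and pocket4 below 0.008 m and x of mark4 in the frame of conn2_c above 0.01 m and y of mark4 in the frame of conn2_c between -0.006 and 0.006 m) or (horizontal distance between conn2_c and pocket5 below 0.008 m and x of mark5 in the frame of conn2_c above 0.01 m and y of mark5 in the frame of conn2_c between -0.006 and 0.006 m)) and ((horizontal distance between conn3_c and pocket0 below 0.008 m and x of mark0 in the frame of conn3_c above 0.01 m and y of mark0 in the frame of conn3_c between -0.006 and 0.006 m) or (horizontal distance between conn3_c and pocket1 below 0.008 m and x of mark1 in the frame of conn3_c above 0.01 m and y of mark1 in the frame of conn3_c between -0.006 and 0.006 m) or (horizontal distance between conn3_c and pocket2 below 0.008 m and x of mark2 in the frame of conn3_c above 0.01 m and y of mark2 in the frame of conn3_c between -0.006 and 0.006 m) or (horizontal distance between conn3_c and pocket3 below 0.008 m and x of mark3 in the frame of conn3_c above 0.01 m and y of mark3 in the frame of conn3_c between -0.006 and 0.006 m) or (horizontal distance between conn3_c and pocket4 below 0.008 m and x of mark4 in the frame of conn3_c above 0.01 m and y of mark4 in the frame of conn3_c between -0.006 and 0.006 m) or (horizontal distance between conn3_c and pocket5 below 0.008 m and x of mark5 in the frame of conn3_c above 0.01 m and y of mark5 in the frame of conn3_c between -0.006 and 0.006 m)) and ((horizontal distance between conn4_c and pocket0 below 0.008 m and x of mark0 in the frame of conn4_c above 0.01 m and y of mark0 in the frame of conn4_c between -0.006 and 0.006 m) or (horizontal distance between conn4_c and pocket1 below 0.008 m and x of mark1 in the frame of conn4_c above 0.01 m and y of mark1 in the frame of conn4_c between -0.006 and 0.006 m) or (horizontal distance between conn4_c and pocket2 below 0.008 m and x of mark2 in the frame of conn4_c above 0.01 m and y of mark2 in the frame of conn4_c between -0.006 and 0.006 m) or (horizontal distance between conn4_c and pocket3 below 0.008 m and x of mark3 in the frame of conn4_c above 0.01 m and y of mark3 in the frame of conn4_c between -0.006 and 0.006 m) or (horizontal distance between conn4_c and pocket4 below 0.008 m and x of mark4 in the frame of conn4_c above 0.01 m and y of mark4 in the frame of conn4_c between -0.006 and 0.006 m) or (horizontal distance between conn4_c and pocket5 below 0.008 m and x of mark5 in the frame of conn4_c above 0.01 m and y of mark5 in the frame of conn4_c between -0.006 and 0.006 m))), for 0.2 s.
3. the keeper bar is back on its pin, fully down, pointing over the pockets (horizontal distance between bar_slot and pin below 0.006 m and z of bar_slot in the frame of rack below 0.063 m and angle between bar_grip's own z axis and vertical below 0.06 rad and y of bar_grip in the frame of rack above 0.08 m), for 0.2 s.
At the end, for the whole second after the job is handed in: Each connector stands on a pocket floor (axis within 8 mm of its centre), the pocket's mark within 6 mm of its key's line (about 14 degrees); bar fully down on its pin (slot within 6 mm, underside within 4 mm of the pedestal, level within 0.06 rad), over the pockets; all released, at rest (all of step 2 and all of step 3 and linear speed of each of bar, conn0, conn1, conn2, conn3, conn4 below 0.02 m/s); the robot touches nothing.
It fails at once if the bottle is moved more than 3 cm (distance of bottle from where it was at the start of the episode above 0.03 m).
It fails at once if the powerbank is moved more than 3 cm (distance of powerbank from where it was at the start of the episode above 0.03 m).
It fails at once if the tray is moved more than 3 cm (distance of tray from where it was at the start of the episode above 0.03 m).
Of conn0, conn1, conn2, conn3, conn4 only 3 to 5 are there at a start; the rules pass over those that are not, and their reading is None.
At some moment in a run one of conn0, conn1, conn2, conn3, conn4 may be knocked a few centimetres aside while the robot is not near it.
It also fails if it takes over 210 s, if anything falls off the work surface, if the arm or the gripper's body presses on something with over 40 N, if the wrist force passes 120 N, or if a joint passes its speed limit or range.

## Working session

There is one attempt and no reset: what is moved stays moved. The work goes in short steps, Python scripts to look and compute and a tool call to move; the robot and the scene stay as the last step left them, time stands still between calls to the robot, and variables do not carry over. Pictures are saved under pics/ and viewed, at most 14 in all, crops included, and the job is handed in when it is done.

Besides the shell and the picture viewer there is one more tool, called after "Request:" in YAML: its name, and indented under it one key for each argument. send_rows: Moves the arm, as the interface text tells. Its arguments: {"type":"object","properties":{"series":{"type":"array"}},"required":["series"]}

```bash
mkdir -p pics; ls; cat > h.py <<'E'
import numpy as np, cv2
from bench import arm
from scipy.spatial.transform import Rotation as R
def cam(n,save=None):
    c=arm.camera(n); 
    if save: cv2.imwrite('pics/'+save,c['pixels'][:,:,::-1])
    return c
def world(c,r,col,z=None):
    K=c['intrinsics'];Rm=R.from_rotvec(np.ravel(c['rvec'])).as_matrix();t=np.ravel(c['tvec'])
    ray=np.array([(col-K[0,2])/K[0,0],(r-K[1,2])/K[1,1],1.])
    o=-Rm.T@t; d=Rm.T@ray
    if z is None: s=c['z_map'][int(round(r)),int(round(col))]
    else: s=(z-o[2])/d[2]
    return o+s*d
def cloud(c):
    K=c['intrinsics'];Rm=R.from_rotvec(np.ravel(c['rvec'])).as_matrix();t=np.ravel(c['tvec'])
    v,u=np.mgrid[:480,:640];Z=c['z_map']
    P=np.stack([(u-K[0,2])/K[0,0]*Z,(v-K[1,2])/K[1,1]*Z,Z],-1)
    return (P-t)@Rm
def proj(c,p):
    K=c['intrinsics'];Rm=R.from_rotvec(np.ravel(c['rvec'])).as_matrix();t=np.ravel(c['tvec'])
    q=K@(Rm@np.array(p)+t);return q[1]/q[2],q[0]/q[2]
E
python3 - <<'E'
from h import *
print(arm.observe(), arm.tip_reach)
for n in ['scene','side']:
    c=cam(n,n+'1.png')
    print(n,-R.from_rotvec(np.ravel(c['rvec'])).as_matrix().T@np.ravel(c['tvec']))
    for t in ['rack','bar_grip','bar_slot','pin','conn0_c','pocket0','mark0','bottle','powerbank','tray']:
        print(t,[(round(d['p'],2),[int(x) for x in d['centre']],world(c,*d['centre']).round(3).tolist()) for d in arm.boxes_of(n,t) if d['p']>.2])
E
```

```text
pics
{'clock': 0.0, 'qpos': array([-1.45462170e+00,  4.91546246e-01,  1.55946699e+00, -1.77597399e-06,
        1.09166829e+00, -1.05610239e-01]), 'qd': array([ 7.81033826e-04, -8.67447608e-05, -6.09992568e-04, -3.10855684e-04,
       -6.02067463e-04,  3.98051919e-04]), 'joint_efforts': array([ 2.79886110e-03, -6.12631845e+01, -2.58179712e+01,  6.93554711e-02,
        4.82566771e-02, -1.06624213e-04]), 'ee_pos': array([ 0.13747887, -0.60952773,  0.29166392]), 'eef_rot': array([-3.14050968e+00, -1.13216070e-04,  2.21785621e-01]), 'contact_force': array([0.22366643, 0.73362956, 0.14862021]), 'ft_torque': array([-0.01187628, -0.02941169,  0.0134171 ]), 'finger_force': 0.0, 'width': 1.0026643172661733} 0.0776
scene [0.84212285 0.48579562 0.99751053]
rack [(0.84, [280, 297], [0.623, 0.011, 0.009])]
bar_grip [(0.71, [285, 321], [0.599, 0.076, 0.065])]
bar_slot [(0.71, [283, 321], [0.596, 0.073, 0.067]), (0.39, [284, 298], [0.629, 0.022, 0.008])]
pin [(0.84, [279, 300], [0.63, 0.04, 0.067]), (0.62, [312, 414], [0.453, 0.228, 0.037])]
conn0_c [(0.77, [310, 414], [0.453, 0.225, 0.042])]
pocket
[... 361 characters left out ...]
[0.558, 0.006, 0.01])]
bar_grip [(0.95, [260, 254], [0.593, 0.074, 0.065]), (0.58, [272, 283], [0.558, 0.018, 0.003])]
bar_slot [(0.78, [260, 254], [0.591, 0.075, 0.066]), (0.22, [270, 282], [0.56, 0.017, 0.008])]
pin [(0.57, [270, 283], [0.559, 0.015, 0.008])]
conn0_c [(0.77, [345, 250], [0.443, 0.227, 0.041])]
pocket0 [(0.66, [267, 287], [0.555, 0.008, 0.015]), (0.65, [175, 406], [0.546, -0.447, 0.021])]
mark0 [(0.58, [269, 283], [0.56, 0.016, 0.008])]
bottle [(0.85, [162, 363], [0.602, -0.325, 0.107]), (0.68, [272, 285], [0.552, 0.017, 0.005])]
powerbank [(0.55, [178, 406], [0.541, -0.443, 0.016])]
tray [(0.85, [336, 136], [0.644, 0.37, 0.028]), (0.67, [210, 394], [0.488, -0.317, 0.018])]
```

View pics/scene1.png

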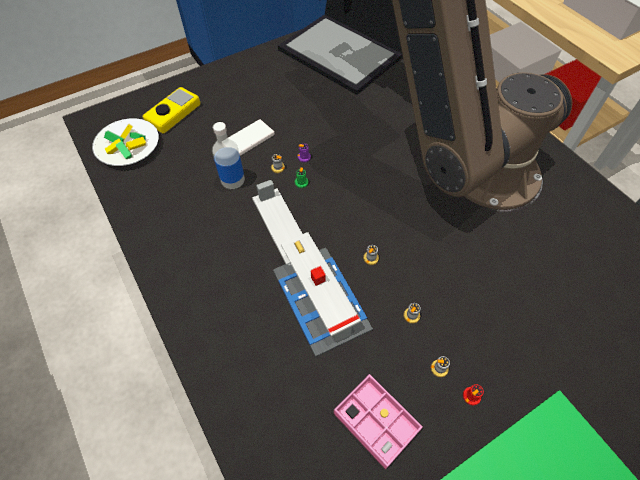

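View pics/side1.png

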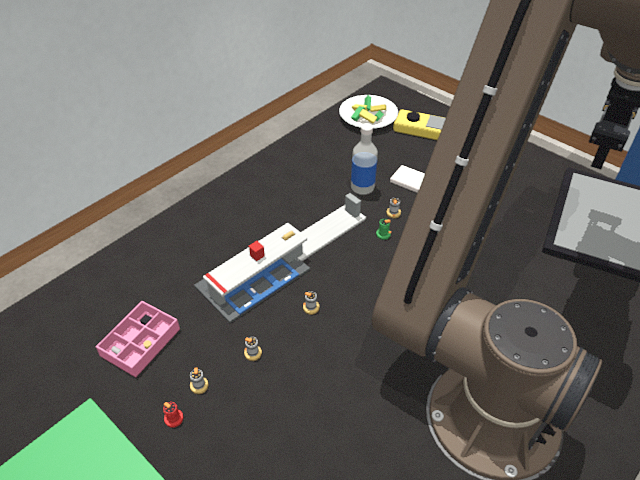

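The scene view shows four metal connectors, at (col,row) (278,162), (372,254), (413,312) and (441,366). The look-alikes are green (301,177), purple (304,152) and red (473,393), and I'll leave those alone. The bar's grip is at (318,276), its pin at (299,246) and the parking post at (265,188). The bottle stands beside the post at (230,165).

```bash
python3 - <<'E'
from h import *
for n in ['scene','side']:
    c=cam(n); P=cloud(c); px=c['pixels'].astype(int); hsv=cv2.cvtColor(c['pixels'],cv2.COLOR_RGB2HSV)
    near=(P[...,0]>.4)&(P[...,0]<.85)&(P[...,1]>-.25)&(P[...,1]<.3)
    top=near&(abs(P[...,2]-.067)<.006)&(hsv[...,1]<60)&(hsv[...,2]>140)
    nn,lab,st,_=cv2.connectedComponentsWithStats(top.astype(np.uint8)); k=1+st[1:,4].argmax()
    pts=P[lab==k][:,:2].astype(np.float32); print(n,'bar rect',cv2.minAreaRect(pts), cv2.boxPoints(cv2.minAreaRect(pts)).round(3).tolist(),'z',np.median(P[lab==k][:,2]))
    red=near&((hsv[...,0]<6)|(hsv[...,0]>174))&(hsv[...,1]>150)&(P[...,2]>.09)
    print('grip top',np.median(P[red],0),cv2.minAreaRect(P[red][:,:2].astype(np.float32)))
    pin=near&(hsv[...,0]>10)&(hsv[...,0]<30)&(hsv[...,1]>80)&(P[...,2]>.068)
    print('pin',pin.sum(),np.median(P[pin],0) if pin.any() else '')
    bt=(hsv[...,0]>100)&(hsv[...,0]<125)&(hsv[...,1]>150)&(P[...,2]>.05)&(P[...,1]<-.2)&(P[...,0]>.4)&(P[...,2]<.15)&(P[...,0]<.8)
    print('bottle',np.median(P[bt],0),P[bt].min(0),P[bt].max(0))
    con=(P[...,2]>.012)&(P[...,2]<.06)&(P[...,0]>.25)&(P[...,0]<.85)&(abs(P[...,1])<.5)
    br=(P[...,2]>.002)&(P[...,2]<.012)&(hsv[...,0]>10)&(hsv[...,0]<30)&(hsv[...,1]>90)
    nn,lab,st,ce=cv2.connectedComponentsWithStats(br.astype(np.uint8))
    for i in range(1,nn):
        if st[i,4]>12: 
            q=P[lab==i]; print('conn?',(q.min(0)+q.max(0))[:2]/2,ce[i].round())
E
```

```text
scene bar rect ((0.596247673034668, 0.052669018507003784), (0.23706060647964478, 0.0717933177947998), 85.5645523071289) [[0.5509999990463257, -0.06300000101327896], [0.6230000257492065, -0.06800000369548798], [0.640999972820282, 0.1679999977350235], [0.5699999928474426, 0.17399999499320984]] z 0.06576675508764622
grip top [0.59907228 0.06279603 0.09939621] ((0.5981003046035767, 0.061580535024404526), (0.026221545413136482, 0.02335337921977043), 87.006591796875)
pin 57 [ 0.59101443 -0.03191704  0.07303034]
bottle [ 0.62740195 -0.32292165  0.0714908 ] [ 0.59135073 -0.35545643  0.05000735] [ 0.65167555 -0.31463039  0.09656638]
conn? [ 0.64856428 -0.64225101] [180. 119.]
conn? [ 0.4950262  -0.32151795] [278. 169.]
conn? [0.44196873 0.04839027] [370. 259.]
conn? [0.4486308  0.21826139] [411. 317.]
conn? [0.47384395 0.34642986] [438. 370.]
conn? [0.62495345 0.35972912] [384. 413.]
side bar rect ((0.5978603959083557, 0.056056007742881775), (0.23773999512195587, 0.0753837302327156), 85.7064208984375) [[0.5509999990463257, -0.05999999865889549], [0.6269999742507935, -0.06499999761581421], [0.6439999938011169, 0.1720000058412552], [0.5690000057220459, 0.1770000010728836]] z 0.0660565657912172
grip top [0.59396902 0.06405014 0.09937599] ((0.5960903167724609, 0.06311497092247009), (0.026314375922083855, 0.028050050139427185), 87.25350189208984)
pin 43 [ 0.58778707 -0.03177475  0.07196898]
bottle [ 0.60220239 -0.3244162   0.07078541] [ 0.58547078 -0.36758068  0.05039163] [ 0.63866594 -0.30994055  0.09436847]
conn? [ 0.65675583 -0.63633459] [416. 133.]
conn? [ 0.49944827 -0.31547451] [389. 212.]
conn? [ 0.48233345 -0.32634127] [397. 213.]
conn? [0.44191206 0.04807175] [310. 308.]
conn? [0.62406398 0.36075288] [147. 344.]
conn? [0.4489632  0.22124062] [252. 355.]
conn? [0.46982709 0.3477319 ] [199. 387.]
```

```bash
cat >> h.py <<'E'
def plan(xyz,yaw,n,sgn=None):
    """constant tool-frame row (shift units, turn-z units) x n reaching xyz,yaw from commanded(~measured) pose; sgn forces yaw direction"""
    s=arm.observe(); p=np.array(s['ee_pos']); M=R.from_euler('xyz',s['eef_rot']).as_matrix()
    y0=np.arctan2(M[1,0],M[0,0]); d=(yaw-y0+np.pi)%(2*np.pi)-np.pi
    if sgn and d*sgn<0: d+=sgn*2*np.pi
    A=np.zeros((2,2))
    for k in range(n):
        y=y0+d*k/n; A+=np.array([[np.cos(y),np.sin(y)],[np.sin(y),-np.cos(y)]])
    sh=np.linalg.solve(A,np.array(xyz[:2])-p[:2])
    r=np.array([*sh,-(xyz[2]-p[2])/n])/.05
    tilt=np.degrees(np.arccos(-M[2,2]))
    print('plan',n,'shift',r.round(3),'turnz',round(-np.degrees(d)/5/n,3),'norm mm',(np.linalg.norm(r)*50).round(1),'| now',p.round(4),'yaw',y0.round(4),'tilt',tilt.round(2),'q6',s['qpos'][5].round(2),'w',round(s['width'],3),'t',round(s['clock'],1))
E
python3 -c "
from h import *
plan([.597,.062,.30],-.077,16)"
```

```text
plan 16 shift [ 0.643 -0.793 -0.01 ] turnz 0.214 norm mm 51.1 | now [ 0.1375 -0.6097  0.2923] yaw 0.2218 tilt 0.01 q6 -0.11 w 0.999 t 1.2
```

Request:
send_rows:
  series:
    - [0.4, [0.643, -0.793, -0.01], [0, 0, 0.214]]
    - [0.4, [0.643, -0.793, -0.01], [0, 0, 0.214]]
    - [0.4, [0.643, -0.793, -0.01], [0, 0, 0.214]]
    - [0.4, [0.643, -0.793, -0.01], [0, 0, 0.214]]
    - [0.4, [0.643, -0.793, -0.01], [0, 0, 0.214]]
    - [0.4, [0.643, -0.793, -0.01], [0, 0, 0.214]]
    - [0.4, [0.643, -0.793, -0.01], [0, 0, 0.214]]
    - [0.4, [0.643, -0.793, -0.01], [0, 0, 0.214]]

```text
clock: 2.2
ee_pos: [0.3426, -0.2552, 0.2965]
eef_rot: [3.141, -0.0, 0.071]
contact_force: [0.2, 0.2, -0.1]
width: 0.701
finger_force: 0.0
```

Request:
send_rows:
  series:
    - [0.4, [0.643, -0.793, -0.01], [0, 0, 0.214]]
    - [0.4, [0.643, -0.793, -0.01], [0, 0, 0.214]]
    - [0.4, [0.643, -0.793, -0.01], [0, 0, 0.214]]
    - [0.4, [0.643, -0.793, -0.01], [0, 0, 0.214]]
    - [0.4, [0.643, -0.793, -0.01], [0, 0, 0.214]]
    - [0.4, [0.643, -0.793, -0.01], [0, 0, 0.214]]
    - [0.4, [0.643, -0.793, -0.01], [0, 0, 0.214]]
    - [0.4, [0.643, -0.793, -0.01], [0, 0, 0.214]]

```text
clock: 3.2
ee_pos: [0.5976, 0.0636, 0.3003]
eef_rot: [3.141, -0.0, -0.077]
contact_force: [0.6, -1.1, -0.5]
width: 0.705
finger_force: 0.0
```

```bash
python3 - <<'E'
from h import *
plan([.597,.062,.30],-.077,1)
c=cam('wrist','w1.png'); P=cloud(c)
print(-R.from_rotvec(np.ravel(c['rvec'])).as_matrix().T@np.ravel(c['tvec']))
for t in ['bar_grip','pin','bar_slot','rack']:
    print(t,[(round(d['p'],2),[int(x) for x in d['centre']],world(c,*d['centre']).round(3).tolist()) for d in arm.boxes_of('wrist',t) if d['p']>.2])
E
```

```text
plan 1 shift [-0.01   0.033  0.007] turnz -0.004 norm mm 1.8 | now [0.5976 0.0636 0.3003] yaw -0.0774 tilt 0.02 q6 1.64 w 0.705 t 3.2
[0.67944634 0.05840077 0.39239328]
bar_grip [(0.83, [214, 320], [0.609, 0.061, 0.1])]
pin [(0.94, [172, 410], [0.628, -0.013, 0.062])]
bar_slot [(0.86, [214, 318], [0.609, 0.062, 0.1])]
rack [(0.66, [173, 409], [0.628, -0.012, 0.062])]
```

View pics/w1.png

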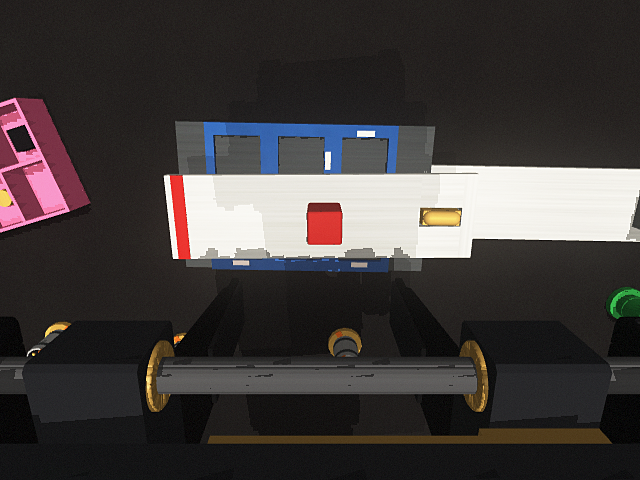

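The wrist view shows the grip block at (324,224), the pin in its slot at (441,217) and the red stripe at (179,217).

```bash
python3 - <<'E'
from h import *
c=cam('wrist'); P=cloud(c); hsv=cv2.cvtColor(c['pixels'],cv2.COLOR_RGB2HSV)
top=(abs(P[...,2]-.067)<.006)&(hsv[...,1]<50)&(hsv[...,2]>110)|((abs(P[...,2]-.067)<.006)&(hsv[...,1]>150)&((hsv[...,0]<6)|(hsv[...,0]>174)))
top[300:]=0
nn,lab,st,_=cv2.connectedComponentsWithStats(top.astype(np.uint8)); k=1+st[1:,4].argmax()
v,u=np.nonzero(lab==k)
pts=np.array([world(c,a,b,.067)[:2] for a,b in zip(v[::3],u[::3])],np.float32)
print('bar',cv2.minAreaRect(pts),'z',np.median(P[lab==k][:,2]))
red=(hsv[...,1]>150)&((hsv[...,0]<6)|(hsv[...,0]>174))
r=red&(P[...,2]>.096); print('grip top',P[r].mean(0),cv2.minAreaRect(P[r][:,:2].astype(np.float32)))
pn=(hsv[...,0]>10)&(hsv[...,0]<30)&(hsv[...,1]>80); pn[300:]=0;pn[:,:380]=0;pn[:,480:]=0
v,u=np.nonzero(pn); print('pin',len(v),P[pn].mean(0),cv2.minAreaRect(np.array([world(c,a,b,.076)[:2] for a,b in zip(v,u)],np.float32)), P[pn][:,2].max())
for i,t in enumerate(['white post']):
    g=(P[...,2]>.053)&(P[...,2]<.063)&(hsv[...,2]<120); g[300:]=0; print(P[g].mean(0) if g.any() else 0)
# marks
m=(hsv[...,1]<50)&(hsv[...,2]>130)&(abs(P[...,2]-.013)<.006);nn,lab,st,ce=cv2.connectedComponentsWithStats(m.astype(np.uint8))
for i in range(1,nn):
    if st[i,4]>20: q=P[lab==i]; print('mark?',ce[i].round(),q.mean(0).round(4),st[i,4])
E
```

```text
bar ((0.598863422870636, 0.0613168329000473), (0.2495870739221573, 0.07094098627567291), 85.86997985839844) z 0.06663723330156548
grip top [0.60022792 0.05976254 0.1112062 ] ((0.6322330832481384, 0.06013016775250435), (0.14968879520893097, 0.09217984974384308), 85.0943832397461)
pin 721 [ 0.59489107 -0.03224168  0.0720419 ] ((0.599382758140564, 0.0003737732768058777), (0.12581230700016022, 0.07868330180644989), 34.11763000488281) 0.39188846330752103
[0.62015025 0.04314681 0.06046571]
mark? [364. 132.] [0.6593 0.0165 0.0133] 107
mark? [326. 159.] [0.6379 0.052  0.0134] 103
mark? [551. 202.] [ 0.5803 -0.1591  0.0078] 8383
mark? [238. 261.] [0.5458 0.144  0.0135] 75
mark? [357. 263.] [0.5345 0.0284 0.0133] 69
```

```bash
python3 - <<'E'
from h import *
plan([.5988,.0593,.148],-.0721,4)
c=cam('wrist'); P=cloud(c); hsv=cv2.cvtColor(c['pixels'],cv2.COLOR_RGB2HSV)
pn=(hsv[...,0]>10)&(hsv[...,0]<35)&(hsv[...,1]>80); pn[240:]=0;pn[:190]=0;pn[:,:400]=0;pn[:,480:]=0
v,u=np.nonzero(pn); print('pin px',u.min(),u.max(),v.min(),v.max(), P[pn][:,2].max(),np.median(P[pn],0)); 
pp=pn&(P[...,2]>.071);print(P[pp].mean(0),P[pp].min(0),P[pp].max(0))
d=(hsv[...,2]<110);d[:205]=0;d[230:]=0;d[:,:410]=0;d[:,470:]=0
sl=d|pn; v,u=np.nonzero(sl); print('slot',u.min(),u.max(),v.min(),v.max(),cv2.minAreaRect(np.array([world(c,a,b,.067)[:2] for a,b in zip(v,u)],np.float32)))
w=(abs(P[...,2]-.008)<.005)&(hsv[...,1]<50)&(hsv[...,2]>110);nn,lab,st,ce=cv2.connectedComponentsWithStats(w.astype(np.uint8));k=1+st[1:,4].argmax()
for col in(500,560,620):
    r=np.nonzero(lab[:,col]==k)[0];print(world(c,r.min(),col,.008),world(c,r.max()+1,col,.008))
E
```

```text
plan 4 shift [0.014 0.01  0.761] turnz -0.015 norm mm 38.0 | now [0.5962 0.0616 0.3001] yaw -0.0772 tilt 0.04 q6 1.64 w 0.7 t 3.5
pin px 417 458 206 223 0.3921394303959917 [ 0.59362891 -0.03335865  0.07315237]
[ 0.59264092 -0.03382633  0.07618829] [ 0.58552621 -0.04943014  0.07100062] [0.67805302 0.05637931 0.39213943]
slot 417 459 206 224 ((0.5914521217346191, -0.03519975394010544), (0.03355702385306358, 0.015036612749099731), 85.56668853759766)
[ 0.6191027  -0.10926583  0.008     ] [ 0.54791402 -0.11288351  0.008     ]
[ 0.61387341 -0.16475716  0.008     ] [ 0.54236049 -0.17135611  0.008     ]
[ 0.60863806 -0.2203129   0.008     ] [ 0.53680017 -0.22990022  0.008     ]
```

Request:
send_rows:
  series:
    - [0.4, [0.01, 0.025, 0.76], [0, 0, -0.01]]
    - [0.4, [0.01, 0.025, 0.76], [0, 0, -0.01]]
    - [0.4, [0.01, 0.025, 0.76], [0, 0, -0.01]]
    - [0.4, [0.0, 0.01, 0.76], [0, 0, -0.01]]
    - [0.0, [0, 0, 0], [0, 0, 0]]
    - [-1, [0, 0, 0], [0, 0, 0]]
    - [-1, [0, 0, 0], [0, 0, 0]]
    - [-1, [0, 0, 0], [0, 0, 0]]

```text
clock: 4.55
ee_pos: [0.5979, 0.0576, 0.1486]
eef_rot: [3.142, -0.001, -0.074]
contact_force: [0.1, 0.5, -0.7]
width: 0.336
finger_force: 0.0
```

Request:
send_rows:
  series:
    - [-1, [0, 0, 0], [0, 0, 0]]
    - [-1, [0, 0, 0], [0, 0, 0]]
    - [-1, [0, 0, 0], [0, 0, 0]]

```text
clock: 4.92
ee_pos: [0.5979, 0.0577, 0.1485]
eef_rot: [3.141, -0.0, -0.073]
contact_force: [-1.2, -0.8, 6.0]
width: 0.272
finger_force: 30.0
```

Request:
send_rows:
  series:
    - [-1, [0, 0, -0.3], [0, 0, 0]]
    - [-1, [0, 0, -0.7], [0, 0, 0]]
    - [-1, [0, 0, -0.6], [0, 0, 0]]
    - [-1, [0, 0, 0], [0, 0, 0]]

```text
clock: 5.42
ee_pos: [0.5984, 0.0579, 0.2305]
eef_rot: [-3.141, -0.004, -0.073]
contact_force: [-0.2, 0.3, -3.6]
width: 0.27
finger_force: 30.0
```

```bash
python3 - <<'E'
from h import *
plan([.5826,-.1281,.2285],3.0473,36,1)
E
```

```text
plan 36 shift [-0.162  0.007  0.001] turnz -0.993 norm mm 8.1 | now [0.5984 0.0579 0.2305] yaw -0.0734 tilt 0.24 q6 1.63 w 0.27 t 5.4
```

Request:
send_rows:
  series:
    - [-1, [-0.162, 0.007, 0], [0, 0, -0.993]]
    - [-1, [-0.162, 0.007, 0], [0, 0, -0.993]]
    - [-1, [-0.162, 0.007, 0], [0, 0, -0.993]]
    - [-1, [-0.162, 0.007, 0], [0, 0, -0.993]]
    - [-1, [-0.162, 0.007, 0], [0, 0, -0.993]]
    - [-1, [-0.162, 0.007, 0], [0, 0, -0.993]]
    - [-1, [-0.162, 0.007, 0], [0, 0, -0.993]]
    - [-1, [-0.162, 0.007, 0], [0, 0, -0.993]]

```text
clock: 6.42
ee_pos: [0.5359, 0.0406, 0.227]
eef_rot: [-3.14, 0.002, 0.623]
contact_force: [-0.1, -0.3, -3.6]
width: 0.27
finger_force: 30.0
```

Request:
send_rows:
  series:
    - [-1, [-0.162, 0.007, 0], [0, 0, -0.993]]
    - [-1, [-0.162, 0.007, 0], [0, 0, -0.993]]
    - [-1, [-0.162, 0.007, 0], [0, 0, -0.993]]
    - [-1, [-0.162, 0.007, 0], [0, 0, -0.993]]
    - [-1, [-0.162, 0.007, 0], [0, 0, -0.993]]
    - [-1, [-0.162, 0.007, 0], [0, 0, -0.993]]
    - [-1, [-0.162, 0.007, 0], [0, 0, -0.993]]
    - [-1, [-0.162, 0.007, 0], [0, 0, -0.993]]

```text
clock: 7.42
ee_pos: [0.4999, -0.0119, 0.2271]
eef_rot: [-3.14, 0.0, 1.316]
contact_force: [0.4, -0.5, -3.6]
width: 0.273
finger_force: 30.0
```

Request:
send_rows:
  series:
    - [-1, [-0.162, 0.007, 0], [0, 0, -0.993]]
    - [-1, [-0.162, 0.007, 0], [0, 0, -0.993]]
    - [-1, [-0.162, 0.007, 0], [0, 0, -0.993]]
    - [-1, [-0.162, 0.007, 0], [0, 0, -0.993]]
    - [-1, [-0.162, 0.007, 0], [0, 0, -0.993]]
    - [-1, [-0.162, 0.007, 0], [0, 0, -0.993]]
    - [-1, [-0.162, 0.007, 0], [0, 0, -0.993]]
    - [-1, [-0.162, 0.007, 0], [0, 0, -0.993]]

```text
clock: 8.43
ee_pos: [0.5057, -0.0752, 0.2271]
eef_rot: [-3.14, -0.001, 2.009]
contact_force: [0.1, 0.0, -3.7]
width: 0.271
finger_force: 30.0
```

Request:
send_rows:
  series:
    - [-1, [-0.162, 0.007, 0], [0, 0, -0.993]]
    - [-1, [-0.162, 0.007, 0], [0, 0, -0.993]]
    - [-1, [-0.162, 0.007, 0], [0, 0, -0.993]]
    - [-1, [-0.162, 0.007, 0], [0, 0, -0.993]]
    - [-1, [-0.162, 0.007, 0], [0, 0, -0.993]]
    - [-1, [-0.162, 0.007, 0], [0, 0, -0.993]]
    - [-1, [-0.162, 0.007, 0], [0, 0, -0.993]]
    - [-1, [-0.162, 0.007, 0], [0, 0, -0.993]]

```text
clock: 9.43
ee_pos: [0.5507, -0.1202, 0.2269]
eef_rot: [-3.141, -0.002, 2.702]
contact_force: [-0.5, -0.2, -3.3]
width: 0.271
finger_force: 30.0
```

Request:
send_rows:
  series:
    - [-1, [-0.162, 0.007, 0], [0, 0, -0.993]]
    - [-1, [-0.162, 0.007, 0], [0, 0, -0.993]]
    - [-1, [-0.162, 0.007, 0], [0, 0, -0.993]]
    - [-1, [-0.162, 0.007, 0], [0, 0, -0.993]]
    - [-1, [0, 0, 0], [0, 0, 0]]
    - [-1, [0, 0, 0], [0, 0, 0]]

```text
clock: 10.18
ee_pos: [0.5815, -0.1286, 0.2275]
eef_rot: [3.141, -0.001, 3.044]
contact_force: [-0.2, 0.6, -3.5]
width: 0.274
finger_force: 30.0
```

```bash
python3 - <<'E'
from h import *
plan([.5826,-.1281,.165],3.0473,2)
c=cam('wrist','w2.png'); cam('scene','s2.png')
E
python3 -c "
import cv2,numpy as np
a=cv2.imread('pics/w2.png');b=cv2.imread('pics/s2.png')[130:400,180:480]
b=cv2.resize(b,(533,480));cv2.imwrite('pics/w2s2.png',cv2.resize(np.hstack([a,b]),(800,327)))"
```

```text
plan 2 shift [-0.01   0.006  0.625] turnz -0.018 norm mm 31.2 | now [ 0.5815 -0.1286  0.2275] yaw 3.0442 tilt 0.08 q6 -1.8 w 0.274 t 10.2
```

View pics/w2s2.png

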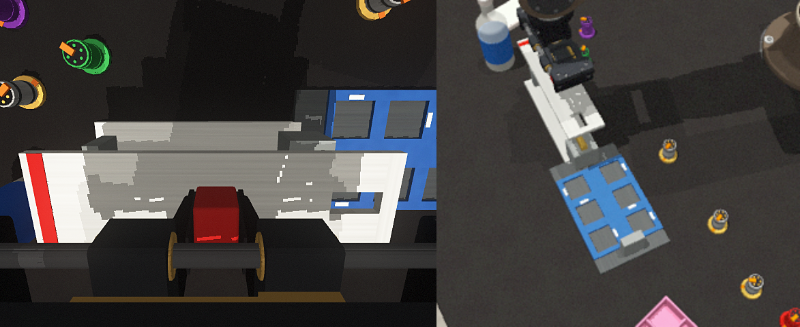

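The wrist half shows the bar held and pointing away from the pockets, but it hides the pin. The scene half shows all six pockets with their marks, and the bare pin near the bar's end. I'll measure the pin and slab from the scene and side views.

```bash
cat >> h.py <<'E'
def comps(mask,P,amin=15):
    nn,lab,st,ce=cv2.connectedComponentsWithStats(mask.astype(np.uint8))
    return [(ce[i].round(1),P[lab==i],st[i,4],lab==i) for i in range(1,nn) if st[i,4]>=amin]
E
python3 - <<'E'
from h import *
def rackfit(name):
    c=cam(name); P=cloud(c); hsv=cv2.cvtColor(c['pixels'],cv2.COLOR_RGB2HSV)
    near=(P[...,0]>.45)&(P[...,0]<.75)&(P[...,1]>-.08)&(P[...,1]<.25)
    blue=near&(hsv[...,0]>98)&(hsv[...,0]<125)&(hsv[...,1]>110)&(P[...,2]>0.005)&(P[...,2]<.02)
    v,u=np.nonzero(blue); pts=np.array([world(c,a,b,.013)[:2] for a,b in zip(v,u)],np.float32)
    print(name,'blue',cv2.minAreaRect(pts))
    for ce,q,n,m in comps(near&(hsv[...,1]<60)&(hsv[...,2]>140)&(abs(P[...,2]-.013)<.006),P,8): print(' mark',ce,world(c,ce[1],ce[0],.013).round(4),n)
    pn=near&(hsv[...,0]>10)&(hsv[...,0]<32)&(hsv[...,1]>90)&(P[...,2]>.055)&(P[...,2]<.09)&(P[...,1]<0)
    for ce,q,n,m in comps(pn,P,5): print(' pin',ce,q.mean(0).round(4),q.min(0).round(4),q.max(0).round(4),n)
    for ce,q,n,m in comps(near&(abs(P[...,2]-.059)<.005)&(hsv[...,1]<60),P,30):
        print(' grey59',ce,cv2.minAreaRect(q[:,:2].astype(np.float32)),n)
    return c
rackfit('scene'); rackfit('side')
c=cam('wrist');P=cloud(c)
s=arm.observe(); print(s['ee_pos'],s['eef_rot'])
hsv=cv2.cvtColor(c['pixels'],cv2.COLOR_RGB2HSV)
for ce,q,n,m in comps((hsv[...,0]>98)&(hsv[...,0]<125)&(hsv[...,1]>110),P,100):
    v,u=np.nonzero(m); zt=s['ee_pos'][2]-.0815
    print('slot?',ce,n,cv2.minAreaRect(np.array([world(c,a,b,zt)[:2] for a,b in zip(v,u)],np.float32)))
E
```

```text
scene blue ((0.6018409132957458, 0.08108895272016525), (0.1756337434053421, 0.1414046585559845), 84.46573638916016)
 mark [283.6 251.3] [ 0.6143 -0.0726  0.013 ] 14
 mark [285.4 257.6] [ 0.6192 -0.0549  0.013 ] 17
 mark [334.1 267.2] [0.5339 0.0287 0.013 ] 16
 mark [286. 288.] [0.6575 0.0168 0.013 ] 21
 mark [301.5 295.8] [0.6371 0.0527 0.013 ] 24
 mark [341.  299.6] [0.5655 0.1081 0.013 ] 20
 mark [357.2 307.5] [0.5451 0.1436 0.013 ] 20
 mark [327.2 321.7] [0.6204 0.1371 0.013 ] 20
 pin [299.6 248. ] [ 0.5918 -0.0292  0.069 ] [ 0.5846 -0.0474  0.0559] [ 0.5967 -0.0188  0.0777] 68
 grey59 [299.7 250.1] ((0.5899622440338135, -0.03409349173307419), (0.047451261430978775, 0.050009530037641525), 83.2077865600586) 259
 grey59 [341.5 326.4] ((0.6105872392654419, 0.1773993968963623), (0.01698221080005169, 0.04035743698477745), 85.03809356689453) 148
side blue ((0.5997657179832458, 0.08178605139255524), (0.17342033982276917, 0.14351864159107208), 84.4947509765625)
 mark [267.4 241.7] [ 0.6508 -0.0201  0.013 ] 14
 mark [305.  251.9] [ 0.5591 -0.058   0.013 ] 70
 mark [254.  248.8] [0.6575 0.0
[... 630 characters left out ...]
566574215889), (0.046832457184791565, 0.05464967340230942), 84.74784851074219) 211
 grey59 [214.1 284.3] ((0.6110306978225708, 0.17811770737171173), (0.018917141482234, 0.04398290440440178), 84.20426177978516) 117
[ 0.58188686 -0.12875571  0.22825229] [-3.14145701e+00  2.62873010e-05  3.04549463e+00]
slot? [576.8 200.1] 11294 ((0.5572581887245178, -0.01602146402001381), (0.08242366462945938, 0.07873209565877914), 84.46334838867188)
slot? [ 25.4 307.5] 3097 ((0.5757080912590027, -0.2647383213043213), (0.021252060309052467, 0.046760402619838715), 84.47843170166016)
slot? [523.8 296.2] 894 ((0.58860844373703, -0.0353735089302063), (0.028910737484693527, 0.011517048813402653), 84.43708801269531)
```

```bash
python3 -c "
from h import *
plan([.5809,-.1284,.175],3.0453,2)"
```

```text
plan 2 shift [0.01  0.003 0.533] turnz 0.001 norm mm 26.6 | now [ 0.5819 -0.1288  0.2283] yaw 3.0455 tilt 0.01 q6 -1.8 w 0.275 t 10.4
```

Request:
send_rows:
  series:
    - [-1, [0.01, 0.004, 0.53], [0, 0, 0]]
    - [-1, [0.01, 0.004, 0.53], [0, 0, 0]]
    - [-1, [0, 0, 0], [0, 0, 0]]
    - [-1, [0, 0, 0.12], [0, 0, 0]]
    - [-1, [0, 0, 0.12], [0, 0, 0]]
    - [-1, [0, 0, 0], [0, 0, 0]]

```text
clock: 11.18
ee_pos: [0.5811, -0.1283, 0.1633]
eef_rot: [-3.141, 0.0, 3.046]
contact_force: [0.9, -0.0, -3.0]
width: 0.271
finger_force: 30.0
```

```bash
python3 -c "
from h import *
plan([.5809,-.1284,.149],3.0453,3); print(arm.observe()['contact_force'],arm.observe()['ft_torque'])"
```

```text
plan 3 shift [ 0.001 -0.001  0.095] turnz 0.003 norm mm 4.8 | now [ 0.5811 -0.1283  0.1633] yaw 3.046 tilt 0.01 q6 -1.8 w 0.271 t 11.2
[ 0.9170661  -0.00647375 -2.96829756] [ 0.14012007 -0.13859264  0.04982769]
```

Request:
send_rows:
  series:
    - [-1, [0, 0, 0.1], [0, 0, 0]]
    - [-1, [0, 0, 0.1], [0, 0, 0]]
    - [-1, [0, 0, 0.08], [0, 0, 0]]
    - [-1, [0, 0, 0], [0, 0, 0]]

```text
clock: 11.68
ee_pos: [0.5815, -0.1292, 0.1493]
eef_rot: [-3.14, 0.002, 3.046]
contact_force: [0.7, -6.4, -4.1]
width: 0.269
finger_force: 30.0
```

```bash
python3 -c "
from h import *
plan([.5809,-.1284,.148],3.0453,1); print(arm.observe()['contact_force'],arm.observe()['ft_torque'])"
```

```text
plan 1 shift [0.013 0.015 0.026] turnz 0.008 norm mm 1.6 | now [ 0.5815 -0.1292  0.1493] yaw 3.046 tilt 0.12 q6 -1.8 w 0.269 t 11.7
[ 0.66246267 -6.37790886 -4.09794288] [-1.22517376 -0.31696091 -0.11524162]
```

Request:
send_rows:
  series:
    - [-1, [0, -0.02, 0.015], [0, 0, 0]]
    - [-0.2, [0, 0, 0], [0, 0, 0]]
    - [0.2, [0, 0, 0], [0, 0, 0]]
    - [0.2, [0, 0, 0], [0, 0, 0]]
    - [0.2, [0, 0, -0.4], [0, 0, 0]]
    - [0.2, [0, 0, -1], [0, 0, 0]]
    - [0.2, [0, 0, -1], [0, 0, 0]]
    - [0.2, [0, 0, -0.6], [0, 0, 0]]

```text
clock: 12.68
ee_pos: [0.5811, -0.1292, 0.3012]
eef_rot: [-3.141, 0.003, 3.046]
contact_force: [-0.3, 0.2, -0.2]
width: 0.601
finger_force: 0.0
```

```bash
cat >> h.py <<'E'
def barfit(n,ylo,yhi):
    c=cam(n); P=cloud(c); hsv=cv2.cvtColor(c['pixels'],cv2.COLOR_RGB2HSV)
    near=(P[...,0]>.45)&(P[...,0]<.75)&(P[...,1]>ylo)&(P[...,1]<yhi)
    top=near&(abs(P[...,2]-.067)<.009)&(hsv[...,1]<60)&(hsv[...,2]>110)
    ce,q,k,m=max(comps(top,P),key=lambda t:t[2]); b=cv2.minAreaRect(q[:,:2].astype(np.float32))
    A=np.c_[q[:,:2],np.ones(len(q))]; co=np.linalg.lstsq(A,q[:,2],rcond=None)[0]
    print(n,'bar',b,'z',np.median(q[:,2]).round(4),'slope',co[:2].round(4))
    return c
E
python3 - <<'E'
from h import *
for n in['scene','side']: barfit(n,-.3,.05)
c=cam('wrist','w3.png')
plan([.5809,-.1284,.30],3.0453,1)
for n in['scene','side']:
    c=cam(n);P=cloud(c);hsv=cv2.cvtColor(c['pixels'],cv2.COLOR_RGB2HSV)
    br=(P[...,2]>.001)&(P[...,2]<.013)&(hsv[...,0]>10)&(hsv[...,0]<30)&(hsv[...,1]>90)&(P[...,0]>.3)&(P[...,0]<.6)
    for ce,q,k,m in comps(br,P,8): print(n,ce,((q.min(0)+q.max(0))/2)[:2].round(4),k)
E
```

```text
scene bar ((0.5800967216491699, -0.12161698192358017), (0.23795543611049652, 0.07120038568973541), 84.30738067626953) z 0.0658 slope [-0.003  -0.0006]
side bar ((0.5831864476203918, -0.10181498527526855), (0.2020672857761383, 0.07726569473743439), 84.07695770263672) z 0.066 slope [ 0.0058 -0.0023]
plan 1 shift [ 0.006  0.016 -0.004] turnz 0.011 norm mm 0.9 | now [ 0.5811 -0.1292  0.2998] yaw 3.0462 tilt 0.17 q6 -1.81 w 0.602 t 12.8
scene [196.8 104.6] [ 0.5846 -0.6684] 21
scene [370.6 259.4] [0.4402 0.0477] 74
scene [410.5 317.4] [0.4491 0.2194] 86
scene [438.3 370.3] [0.4738 0.3466] 97
scene [467.  399.8] [0.4662 0.4277] 10
side [441.8 138.3] [ 0.5815 -0.6732] 19
side [310.3 309.2] [0.4398 0.0518] 72
side [244.4 351.1] [0.4588 0.2317] 10
side [254.4 355.6] [0.4434 0.2213] 56
side [200.1 388.9] [0.4667 0.3502] 72
```

View pics/w3.png

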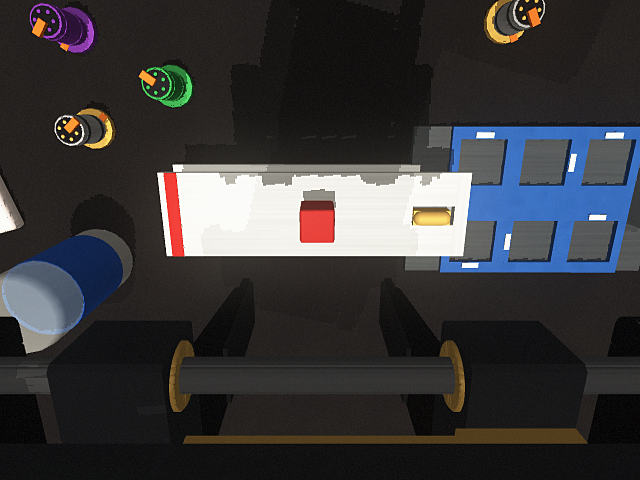

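Parking worked: the bar's top is level at z≈0.066 and the pin shows in the slot at (433,217). The pockets and marks match the rack fit. Next I'll look down on the connector at (0.441, 0.048).

```bash
cat >> h.py <<'E'
def conn(xy,save=None,rad=.03,name='wrist'):
    c=cam(name,save); P=cloud(c); hsv=cv2.cvtColor(c['pixels'],cv2.COLOR_RGB2HSV)
    z0=0.
    near=(np.hypot(P[...,0]-xy[0],P[...,1]-xy[1])<rad)&(P[...,2]>.035)&(P[...,2]<.07)
    if near.sum()<20: print('no conn near',xy); return
    ztop=np.median(P[near&(hsv[...,2]>0)][:,2])
    org=near&(hsv[...,0]>5)&(hsv[...,0]<20)&(hsv[...,1]>170)&(hsv[...,2]>120)
    top=near&(P[...,2]>np.percentile(P[near][:,2],50)-.004)
    v,u=np.nonzero(top); zt=np.median(P[top&~org][:,2])
    pts=np.array([world(c,a,b,zt)[:2] for a,b in zip(v,u)],np.float32)
    (cx,cy),r=cv2.minEnclosingCircle(pts); rect=cv2.minAreaRect(pts)
    v,u=np.nonzero(org); o=np.array([world(c,a,b,zt+.004)[:2] for a,b in zip(v,u)])
    d=o.mean(0)-[cx,cy]; w,V=np.linalg.eigh(np.cov(o.T)); ax=V[:,1]*np.sign(V[:,1]@d)
    zo=np.median(P[org][:,2])
    bl=hsv[near].mean(0)
    print('conn centre',np.round([cx,cy],4),'r',round(r,4),'rect',np.round(rect[0],4),np.round(rect[1],3),'ztop',zt.round(4),'key z',zo.round(4),'n',len(o),'key deg centroid',np.degrees(np.arctan2(d[1],d[0])).round(1),'pca',np.degrees(np.arctan2(ax[1],ax[0])).round(1),'len',round(float(np.hypot(*d)),4),'hsv',bl.round())
    return c
E
python3 -c "
from h import *
plan([.441,.049,.30],3.046,5)"
```

```text
plan 5 shift [ 0.624  0.656 -0.01 ] turnz 0.0 norm mm 45.3 | now [ 0.5807 -0.1291  0.2976] yaw 3.0461 tilt 0.07 q6 -1.81 w 0.598 t 12.9
```

Request:
send_rows:
  series:
    - [0.2, [0.624, 0.656, -0.01], [0, 0, 0]]
    - [0.2, [0.624, 0.656, -0.01], [0, 0, 0]]
    - [0.2, [0.624, 0.656, -0.01], [0, 0, 0]]
    - [0.2, [0.624, 0.656, -0.01], [0, 0, 0]]
    - [0.2, [0.624, 0.656, -0.01], [0, 0, 0]]
    - [0.2, [0, 0, 0], [0, 0, 0]]
    - [0.2, [0, 0, 0], [0, 0, 0]]

```text
clock: 13.8
ee_pos: [0.4416, 0.0487, 0.3004]
eef_rot: [-3.141, -0.001, 3.047]
contact_force: [0.7, -0.2, 0.2]
width: 0.603
finger_force: 0.0
```

```bash
python3 - <<'E'
from h import *
plan([.441,.049,.09],3.0461,1)
conn([.441,.049],'w4.png')
print([(round(d['p'],2),[int(x) for x in d['centre']]) for d in arm.boxes_of('wrist','conn0_c')])
E
```

```text
plan 1 shift [1.300e-02 4.000e-03 4.207e+00] turnz 0.006 norm mm 210.4 | now [0.4416 0.0487 0.3004] yaw 3.0466 tilt 0.05 q6 -1.51 w 0.603 t 13.8
conn centre [0.4422 0.0476] r 0.0133 rect [0.4413 0.0473] [0.024 0.025] ztop 0.0442 key z 0.0445 n 17 key deg centroid 31.2 pca 71.1 len 0.0005 hsv [ 40.  43. 188.]
[(0.8, [195, 501]), (0.43, [320, 321])]
```

View pics/w4.png

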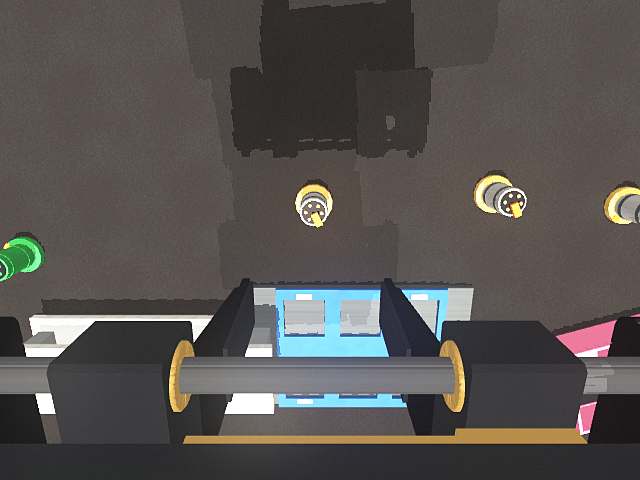

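```bash
sed -i "s/org=near&.*/org=near\&(hsv[...,0]>5)\&(hsv[...,0]<32)\&(hsv[...,1]>140)\&(hsv[...,2]>110)/" h.py; python3 - <<'E'
from h import *
conn([.441,.049])
conn([.449,.219])
c=cv2.imread('pics/w4.png')[170:235,280:350]; cv2.imwrite('pics/w4c.png',cv2.resize(c,None,fx=6,fy=6,interpolation=cv2.INTER_NEAREST))
E
```

```text
conn centre [0.4422 0.0474] r 0.0133 rect [0.442 0.047] [0.023 0.025] ztop 0.0442 key z 0.0452 n 35 key deg centroid 56.6 pca 31.8 len 0.0024 hsv [ 45.  41. 186.]
conn centre [0.4502 0.2183] r 0.0144 rect [0.4488 0.2178] [0.026 0.025] ztop 0.0443 key z 0.0457 n 61 key deg centroid -6.1 pca 18.1 len 0.0022 hsv [ 53.  50. 169.]
```

View pics/w4c.png

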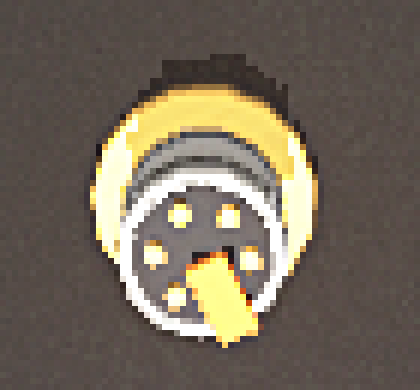

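```bash
python3 - <<'E'
s=open('h.py').read()
s=s.replace("    v,u=np.nonzero(org); o=","    org=cv2.dilate(org.astype(np.uint8),np.ones((1,1)))>0; org=max(comps(org,P,3),key=lambda t:t[2]+200*(t[1][:,2].mean()>zt+.0015))[3]\n    v,u=np.nonzero(org); o=")
open('h.py','w').write(s)
E
python3 - <<'E'
from h import *
conn([.441,.049])
conn([.449,.219])
E
```

```text
conn centre [0.4422 0.0473] r 0.0133 rect [0.442 0.047] [0.024 0.025] ztop 0.0441 key z 0.0461 n 12 key deg centroid 106.7 pca 103.0 len 0.001 hsv [ 46.  40. 185.]
conn centre [0.4504 0.2182] r 0.0144 rect [0.4487 0.2176] [0.026 0.024] ztop 0.0443 key z 0.0462 n 45 key deg centroid -2.7 pca -1.6 len 0.0026 hsv [ 52.  50. 170.]
```

```bash
python3 - <<'E'
s=open('h.py').read()
import re
s=re.sub(r"org=near&\(hsv.*",'rgb=c["pixels"].astype(int); org=near&(rgb[...,0]-rgb[...,2]>90)',s)
s=re.sub(r"    org=cv2.dilate.*\n","    cs=comps(org,P,3); print([(t[0],t[2],t[1][:,2].mean().round(4)) for t in cs]); org=max(cs,key=lambda t:t[2])[3]\n",s)
s=s.replace("print('conn centre'","t=np.degrees(np.arctan2(*(o[np.hypot(*(o-[cx,cy]).T)>.005].mean(0)-[cx,cy])[::-1])); print('keydeg outer',t.round(1)); print('conn centre'")
open('h.py','w').write(s)
E
python3 - <<'E'
from h import *
c=conn([.441,.049])
conn([.449,.219])
print(c['pixels'][198:226,318],)
E
```

```text
[(array([309.5, 204. ]), np.int32(4), np.float64(0.0445)), (array([318., 204.]), np.int32(3), np.float64(0.0433)), (array([306. , 211.2]), np.int32(6), np.float64(0.044)), (array([316.5, 219. ]), np.int32(117), np.float64(0.047)), (array([321.5, 211.5]), np.int32(4), np.float64(0.0441))]
keydeg outer 23.1
conn centre [0.4423 0.0471] r 0.0135 rect [0.4412 0.0473] [0.024 0.025] ztop 0.044 key z 0.0474 n 117 key deg centroid 23.1 pca 26.9 len 0.0054 hsv [ 44.  42. 186.]
[(array([510. , 193.3]), np.int32(3), np.float64(0.0449)), (array([517. , 195.5]), np.int32(4), np.float64(0.045)), (array([519.5, 195.5]), np.int32(4), np.float64(0.0446)), (array([504.2, 201. ]), np.int32(6), np.float64(0.0449)), (array([515.6, 208.8]), np.int32(132), np.float64(0.0471)), (array([521., 201.]), np.int32(3), np.float64(0.0443)), (array([506.6, 208.2]), np.int32(5), np.float64(0.0446))]
keydeg outer 23.4
conn centre [0.4502 0.2182] r 0.0142 rect [0.4496 0.2179] [0.025 0.025] ztop 0.0442 key z 0.0473 n 132 key deg centroid 24.6 pca 20.0 len 0.005 hsv [ 51.  49. 170.]
[[186 181 172]
 [255 255 255]
 [255 255 255]
 [251 248 244]
 [107  98 100]
 [132 117 113]
 [255 255 116]
 [255 255 250]
 [255 255 246]
 [255 255 242]
 [108  99 104]
 [124 119 114]
 [122 119 116]
 [ 23  22  27]
 [ 44  22  28]
 [211  84  29]
 [255 245  92]
 [255 255 157]
 [255 255 153]
 [255 255 151]
 [255 255 146]
 [255 253 145]
 [255 253 144]
 [255 253 144]
 [255 253 145]
 [255 253 145]
 [255 254 145]
 [255 255 152]]
```

K2's key points to about 25° and its centre is (0.4417, 0.0472). K3's key is at about 22°, centre (0.4498, 0.218). I'll grasp K2 and take it to the pocket at rack (-38,116), whose mark is at 84.5°.

```bash
python3 -c "
from h import *
plan([.4417,.0472,.09],3.0461,5)"
```

```text
plan 5 shift [-0.001 -0.005  0.843] turnz -0.001 norm mm 42.2 | now [0.4415 0.0486 0.3008] yaw 3.0455 tilt 0.02 q6 -1.51 w 0.603 t 14.2
```

Request:
send_rows:
  series:
    - [0.2, [0, -0.005, 0.9], [0, 0, 0]]
    - [0.2, [0, -0.005, 0.9], [0, 0, 0]]
    - [0.2, [0, -0.005, 0.9], [0, 0, 0]]
    - [0.2, [0, -0.005, 0.9], [0, 0, 0]]
    - [0.2, [0, -0.005, 0.62], [0, 0, 0]]
    - [-1, [0, 0, 0], [0, 0, 0]]
    - [-1, [0, 0, 0], [0, 0, 0]]
    - [-1, [0, 0, 0], [0, 0, 0]]

```text
clock: 15.2
ee_pos: [0.4417, 0.0476, 0.0912]
eef_rot: [3.142, 0.002, 3.046]
contact_force: [0.4, 0.7, -1.1]
width: 0.339
finger_force: 0.0
```

Request:
send_rows:
  series:
    - [-1, [0, 0, 0], [0, 0, 0]]
    - [-1, [0, 0, 0], [0, 0, 0]]
    - [-1, [0, 0, -0.5], [0, 0, 0]]
    - [-1, [0, 0, -0.9], [0, 0, 0]]
    - [-1, [0, 0, 0], [0, 0, 0]]

```text
clock: 15.82
ee_pos: [0.442, 0.0477, 0.1626]
eef_rot: [3.141, 0.006, 3.046]
contact_force: [0.2, -0.1, -1.9]
width: 0.257
finger_force: 30.0
```

```bash
python3 -c "
from h import *
plan([.5633,.0853,.16],np.radians(234),13)"
```

```text
plan 13 shift [-0.204 -0.017  0.004] turnz -0.915 norm mm 10.2 | now [0.442  0.0477 0.1626] yaw 3.0462 tilt 0.32 q6 -1.52 w 0.257 t 15.8
```

Request:
send_rows:
  series:
    - [-1, [-0.204, -0.017, 0], [0, 0, -0.915]]
    - [-1, [-0.204, -0.017, 0], [0, 0, -0.915]]
    - [-1, [-0.204, -0.017, 0], [0, 0, -0.915]]
    - [-1, [-0.204, -0.017, 0], [0, 0, -0.915]]
    - [-1, [-0.204, -0.017, 0], [0, 0, -0.915]]
    - [-1, [-0.204, -0.017, 0], [0, 0, -0.915]]
    - [-1, [-0.204, -0.017, 0], [0, 0, -0.915]]
    - [-1, [-0.204, -0.017, 0], [0, 0, -0.915]]

```text
clock: 16.82
ee_pos: [0.5214, 0.0558, 0.1592]
eef_rot: [3.141, -0.001, -2.596]
contact_force: [0.3, -0.1, -0.9]
width: 0.257
finger_force: 30.0
```

Request:
send_rows:
  series:
    - [-1, [-0.204, -0.017, 0], [0, 0, -0.915]]
    - [-1, [-0.204, -0.017, 0], [0, 0, -0.915]]
    - [-1, [-0.204, -0.017, 0], [0, 0, -0.915]]
    - [-1, [-0.204, -0.017, 0], [0, 0, -0.915]]
    - [-1, [-0.204, -0.017, 0], [0, 0, -0.915]]
    - [-1, [0, 0, 0], [0, 0, 0]]
    - [-1, [0, 0, 0], [0, 0, 0]]

```text
clock: 17.7
ee_pos: [0.5623, 0.0851, 0.1595]
eef_rot: [3.141, -0.001, -2.201]
contact_force: [-0.2, -0.3, -0.7]
width: 0.258
finger_force: 30.0
```

```bash
python3 - <<'E'
from h import *
plan([.5633,.0853,.10],np.radians(234),3)
c=cam('wrist','w5.png')
E
```

```text
plan 3 shift [-0.005 -0.005  0.397] turnz -0.006 norm mm 19.8 | now [0.5623 0.0851 0.1595] yaw -2.2007 tilt 0.05 q6 -2.48 w 0.258 t 17.7
```

View pics/w5.png

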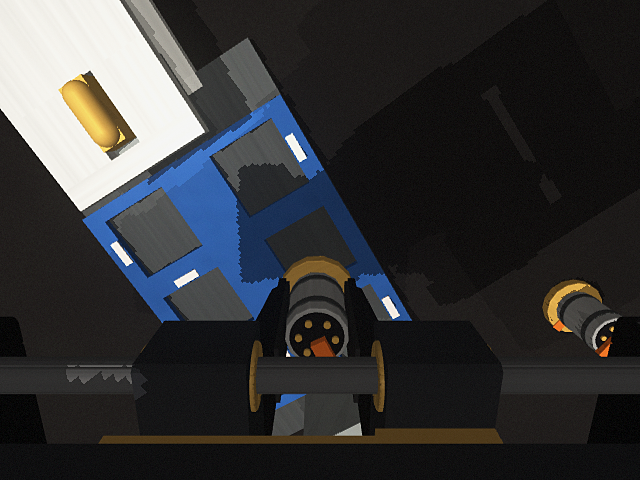

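The wrist view shows the connector held over the slab, with its key at (322,347) pointing as planned. I'll lower it.

Request:
send_rows:
  series:
    - [-1, [-0.008, -0.008, 0.45], [0, 0, 0]]
    - [-1, [-0.008, -0.008, 0.45], [0, 0, 0]]
    - [-1, [0, 0, 0.26], [0, 0, 0]]
    - [-1, [0, 0, 0], [0, 0, 0]]

```text
clock: 18.25
ee_pos: [0.5635, 0.0853, 0.1013]
eef_rot: [3.14, -0.001, -2.2]
contact_force: [0.5, -0.5, -1.1]
width: 0.256
finger_force: 30.0
```

Request:
send_rows:
  series:
    - [-0.3, [0, 0, 0.02], [0, 0, 0]]
    - [-0.1, [0, 0, 0], [0, 0, 0]]
    - [-0.1, [0, 0, 0], [0, 0, 0]]
    - [-0.1, [0, 0, -0.5], [0, 0, 0]]
    - [-0.1, [0, 0, -1], [0, 0, 0]]
    - [0.2, [0, 0, -1], [0, 0, 0]]
    - [0.2, [0, 0, -1], [0, 0, 0]]
    - [0.2, [0, 0, -0.6], [0, 0, 0]]

```text
clock: 19.25
ee_pos: [0.5638, 0.0855, 0.3089]
eef_rot: [-3.139, 0.002, -2.199]
contact_force: [-0.2, -0.4, -0.1]
width: 0.596
finger_force: 0.0
```

```bash
python3 - <<'E'
from h import *
conn([.5633,.0853])
plan([.4495,.2182,.30],np.radians(110),25,-1)
E
```

```text
[(array([313.5, 204. ]), np.int32(6), np.float64(0.0537)), (array([321.5, 204.5]), np.int32(4), np.float64(0.0535)), (array([309.2, 210.8]), np.int32(6), np.float64(0.0541)), (array([320.6, 218.1]), np.int32(96), np.float64(0.0555)), (array([325.5, 211.5]), np.int32(4), np.float64(0.0534)), (array([312.9, 218. ]), np.int32(7), np.float64(0.0534))]
keydeg outer 80.4
conn centre [0.564  0.0871] r 0.0132 rect [0.5638 0.0864] [0.025 0.024] ztop 0.052 key z 0.0556 n 96 key deg centroid 80.4 pca 81.9 len 0.0059 hsv [71. 92. 79.]
plan 25 shift [0.125 0.119 0.01 ] turnz 0.992 norm mm 8.6 | now [0.5646 0.0855 0.312 ] yaw -2.199 tilt 0.42 q6 -2.48 w 0.6 t 19.3
```

Request:
send_rows:
  series:
    - [0.2, [0.125, 0.119, 0.01], [0, 0, 0.976]]
    - [0.2, [0.125, 0.119, 0.01], [0, 0, 0.976]]
    - [0.2, [0.125, 0.119, 0.01], [0, 0, 0.976]]
    - [0.2, [0.125, 0.119, 0.01], [0, 0, 0.976]]
    - [0.2, [0.125, 0.119, 0.01], [0, 0, 0.976]]
    - [0.2, [0.125, 0.119, 0.01], [0, 0, 0.976]]
    - [0.2, [0.125, 0.119, 0.01], [0, 0, 0.976]]
    - [0.2, [0.125, 0.119, 0.01], [0, 0, 0.976]]

```text
clock: 20.3
ee_pos: [0.4962, 0.0934, 0.302]
eef_rot: [-3.141, 0.0, -2.883]
contact_force: [-0.4, -0.7, -0.3]
width: 0.601
finger_force: 0.0
```

Request:
send_rows:
  series:
    - [0.2, [0.125, 0.119, 0.01], [0, 0, 0.976]]
    - [0.2, [0.125, 0.119, 0.01], [0, 0, 0.976]]
    - [0.2, [0.125, 0.119, 0.01], [0, 0, 0.976]]
    - [0.2, [0.125, 0.119, 0.01], [0, 0, 0.976]]
    - [0.2, [0.125, 0.119, 0.01], [0, 0, 0.976]]
    - [0.2, [0.125, 0.119, 0.01], [0, 0, 0.976]]
    - [0.2, [0.125, 0.119, 0.01], [0, 0, 0.976]]
    - [0.2, [0.125, 0.119, 0.01], [0, 0, 0.976]]

```text
clock: 21.3
ee_pos: [0.449, 0.142, 0.298]
eef_rot: [3.142, 0.0, 2.719]
contact_force: [0.3, 0.4, -0.6]
width: 0.601
finger_force: 0.0
```

Request:
send_rows:
  series:
    - [0.2, [0.125, 0.119, 0.01], [0, 0, 0.976]]
    - [0.2, [0.125, 0.119, 0.01], [0, 0, 0.976]]
    - [0.2, [0.125, 0.119, 0.01], [0, 0, 0.976]]
    - [0.2, [0.125, 0.119, 0.01], [0, 0, 0.976]]
    - [0.2, [0.125, 0.119, 0.01], [0, 0, 0.976]]
    - [0.2, [0.125, 0.119, 0.01], [0, 0, 0.976]]
    - [0.2, [0.125, 0.119, 0.01], [0, 0, 0.976]]
    - [0.2, [0.125, 0.119, 0.01], [0, 0, 0.976]]

```text
clock: 22.3
ee_pos: [0.4429, 0.2095, 0.294]
eef_rot: [3.141, 0.0, 2.037]
contact_force: [-0.3, 0.2, 0.0]
width: 0.597
finger_force: 0.0
```

Request:
send_rows:
  series:
    - [0.2, [0.125, 0.119, 0.01], [0, 0, 0.976]]
    - [0.2, [0, 0, 0], [0, 0, 0]]
    - [0.2, [0, 0, 0], [0, 0, 0]]

```text
clock: 22.68
ee_pos: [0.4454, 0.2173, 0.2934]
eef_rot: [-3.141, 0.0, 1.957]
contact_force: [-0.2, 0.2, -0.1]
width: 0.596
finger_force: 0.0
```

```bash
python3 - <<'E'
from h import *
conn([.4495,.2182]); conn([.473,.347])
plan([.4495,.2182,.0915],np.radians(112),5,-1)
E
```

```text
[(array([316.5, 209. ]), np.int32(4), np.float64(0.0453)), (array([306., 213.]), np.int32(3), np.float64(0.0377)), (array([313. , 214.2]), np.int32(6), np.float64(0.0445)), (array([328.1, 216. ]), np.int32(124), np.float64(0.0467)), (array([316.5, 220.5]), np.int32(4), np.float64(0.0436))]
keydeg outer 18.2
conn centre [0.4494 0.2194] r 0.0127 rect [0.4488 0.2193] [0.024 0.024] ztop 0.0439 key z 0.0473 n 124 key deg centroid 18.1 pca 31.3 len 0.0059 hsv [ 43.  45. 186.]
[(array([415. ,  69.4]), np.int32(7), np.float64(0.0447)), (array([406. ,  71.7]), np.int32(3), np.float64(0.0449)), (array([414.2,  85.7]), np.int32(99), np.float64(0.047)), (array([407.5,  96. ]), np.int32(4), np.float64(0.0376))]
keydeg outer -36.0
conn centre [0.4725 0.3451] r 0.0128 rect [0.4722 0.3456] [0.024 0.024] ztop 0.0442 key z 0.0473 n 99 key deg centroid -35.8 pca -41.8 len 0.0057 hsv [ 45.  36. 196.]
plan 5 shift [-0.002  0.017  0.808] turnz 0.002 norm mm 40.4 | now [0.4454 0.2172 0.2935] yaw 1.9558 tilt 0.01 q6 -0.06 w 0.6 t 22.8
```

Request:
send_rows:
  series:
    - [0.2, [0.003, 0.017, 0.9], [0, 0, 0]]
    - [0.2, [0.003, 0.017, 0.9], [0, 0, 0]]
    - [0.2, [0.003, 0.017, 0.9], [0, 0, 0]]
    - [0.2, [0.003, 0.017, 0.9], [0, 0, 0]]
    - [0.2, [0.003, 0.017, 0.44], [0, 0, 0]]
    - [-1, [0, 0, 0], [0, 0, 0]]
    - [-1, [0, 0, 0], [0, 0, 0]]
    - [-1, [0, 0, 0], [0, 0, 0]]

```text
clock: 23.78
ee_pos: [0.4496, 0.2198, 0.0926]
eef_rot: [3.14, 0.0, 1.955]
contact_force: [-0.4, 0.6, 0.1]
width: 0.34
finger_force: 0.0
```

Request:
send_rows:
  series:
    - [-1, [0, 0, 0], [0, 0, 0]]
    - [-1, [0, 0, 0], [0, 0, 0]]
    - [-1, [0, 0, -0.5], [0, 0, 0]]
    - [-1, [0, 0, -0.9], [0, 0, 0]]
    - [-1, [0, 0, -0.2], [0, 0, 0]]
    - [-1, [0, 0, 0], [0, 0, 0]]

```text
clock: 24.52
ee_pos: [0.4492, 0.2198, 0.1718]
eef_rot: [3.14, 0.0, 1.955]
contact_force: [0.3, 0.4, -2.0]
width: 0.259
finger_force: 30.0
```

```bash
python3 - <<'E'
from h import *
plan([.6334,.0203,.17],np.radians(83.5),8)
E
```

```text
plan 8 shift [-0.574  0.375  0.004] turnz 0.713 norm mm 34.3 | now [0.4492 0.2198 0.1718] yaw 1.9549 tilt 0.08 q6 -0.06 w 0.259 t 24.5
```

Request:
send_rows:
  series:
    - [-1, [-0.574, 0.375, 0.004], [0, 0, 0.713]]
    - [-1, [-0.574, 0.375, 0.004], [0, 0, 0.713]]
    - [-1, [-0.574, 0.375, 0.004], [0, 0, 0.713]]
    - [-1, [-0.574, 0.375, 0.004], [0, 0, 0.713]]
    - [-1, [-0.574, 0.375, 0.004], [0, 0, 0.713]]
    - [-1, [-0.574, 0.375, 0.004], [0, 0, 0.713]]
    - [-1, [-0.574, 0.375, 0.004], [0, 0, 0.713]]
    - [-1, [-0.574, 0.375, 0.004], [0, 0, 0.713]]

```text
clock: 25.52
ee_pos: [0.6334, 0.0192, 0.1677]
eef_rot: [-3.139, 0.0, 1.455]
contact_force: [0.6, 0.3, -1.8]
width: 0.256
finger_force: 30.0
```

Request:
send_rows:
  series:
    - [-1, [0, 0, 0], [0, 0, 0]]
    - [-1, [0, 0, 0], [0, 0, 0]]

```text
clock: 25.78
ee_pos: [0.6326, 0.0205, 0.1685]
eef_rot: [-3.139, 0.0, 1.458]
contact_force: [0.1, -0.5, -1.7]
width: 0.259
finger_force: 30.0
```

```bash
python3 - <<'E'
from h import *
plan([.6334,.0203,.1015],np.radians(83.5),3)
E
```

```text
plan 3 shift [-0.001  0.006  0.446] turnz 0.001 norm mm 22.3 | now [0.6326 0.0205 0.1685] yaw 1.4576 tilt 0.13 q6 0.04 w 0.259 t 25.8
```

Request:
send_rows:
  series:
    - [-1, [0, 0.006, 0.55], [0, 0, 0]]
    - [-1, [0, 0.006, 0.5], [0, 0, 0]]
    - [-1, [0, 0.006, 0.3], [0, 0, 0]]
    - [-1, [0, 0, 0], [0, 0, 0]]

```text
clock: 26.28
ee_pos: [0.6337, 0.0207, 0.1015]
eef_rot: [-3.14, 0.0, 1.458]
contact_force: [0.9, 0.4, -1.0]
width: 0.262
finger_force: 30.0
```

Request:
send_rows:
  series:
    - [-0.3, [0, 0, 0.02], [0, 0, 0]]
    - [-0.1, [0, 0, 0], [0, 0, 0]]
    - [-0.1, [0, 0, 0], [0, 0, 0]]
    - [-0.1, [0, 0, -0.5], [0, 0, 0]]
    - [-0.1, [0, 0, -1], [0, 0, 0]]
    - [0.2, [0, 0, -1], [0, 0, 0]]
    - [0.2, [0, 0, -1], [0, 0, 0]]
    - [0.2, [0, 0, -0.5], [0, 0, 0]]

```text
clock: 27.28
ee_pos: [0.6343, 0.0201, 0.3048]
eef_rot: [3.138, -0.0, 1.457]
contact_force: [0.6, 0.1, -0.3]
width: 0.598
finger_force: 0.0
```

```bash
python3 - <<'E'
from h import *
conn([.6334,.0203])
plan([.4725,.3455,.30],np.radians(84),8)
E
```

```text
[(array([311.3, 207.4]), np.int32(7), np.float64(0.053)), (array([319.9, 207.9]), np.int32(8), np.float64(0.0533)), (array([307. , 214.3]), np.int32(7), np.float64(0.0539)), (array([323. , 215.2]), np.int32(107), np.float64(0.0552)), (array([311. , 221.3]), np.int32(7), np.float64(0.0532)), (array([319. , 221.7]), np.int32(7), np.float64(0.0532))]
keydeg outer 50.9
conn centre [0.6323 0.009 ] r 0.0243 rect [0.6287 0.0117] [0.046 0.025] ztop 0.0519 key z 0.0553 n 107 key deg centroid 50.9 pca -7.7 len 0.0136 hsv [ 70.  63. 137.]
plan 8 shift [ 0.764 -0.492  0.018] turnz -0.013 norm mm 45.5 | now [0.6348 0.0201 0.3071] yaw 1.4571 tilt 0.4 q6 0.04 w 0.599 t 27.3
```

```bash
python3 -c "
from h import *
plan([.4725,.3455,.30],np.radians(141),12)"
```

```text
plan 12 shift [ 0.628 -0.073  0.012] turnz -0.959 norm mm 31.6 | now [0.6348 0.0201 0.3071] yaw 1.4571 tilt 0.4 q6 0.04 w 0.599 t 27.3
```

Request:
send_rows:
  series:
    - [0.2, [0.628, -0.073, 0.012], [0, 0, -0.959]]
    - [0.2, [0.628, -0.073, 0.012], [0, 0, -0.959]]
    - [0.2, [0.628, -0.073, 0.012], [0, 0, -0.959]]
    - [0.2, [0.628, -0.073, 0.012], [0, 0, -0.959]]
    - [0.2, [0.628, -0.073, 0.012], [0, 0, -0.959]]
    - [0.2, [0.628, -0.073, 0.012], [0, 0, -0.959]]
    - [0.2, [0.628, -0.073, 0.012], [0, 0, -0.959]]
    - [0.2, [0.628, -0.073, 0.012], [0, 0, -0.959]]

```text
clock: 28.32
ee_pos: [0.5613, 0.2585, 0.296]
eef_rot: [-3.141, -0.0, 2.129]
contact_force: [1.0, 0.4, -0.2]
width: 0.599
finger_force: 0.0
```

Request:
send_rows:
  series:
    - [0.2, [0.628, -0.073, 0.012], [0, 0, -0.959]]
    - [0.2, [0.628, -0.073, 0.012], [0, 0, -0.959]]
    - [0.2, [0.628, -0.073, 0.012], [0, 0, -0.959]]
    - [0.2, [0.628, -0.073, 0.012], [0, 0, -0.959]]
    - [0.2, [0, 0, 0], [0, 0, 0]]
    - [0.2, [0, 0, 0], [0, 0, 0]]

```text
clock: 29.08
ee_pos: [0.4723, 0.3454, 0.294]
eef_rot: [-3.141, 0.0, 2.46]
contact_force: [-0.0, -0.0, -0.2]
width: 0.603
finger_force: 0.0
```

```bash
python3 - <<'E'
from h import *
conn([.4725,.3455],'w6.png')
plan([.4725,.3455,.0925],np.radians(141),5)
E
```

```text
[(array([315.8, 206.4]), np.int32(9), np.float64(0.0451)), (array([308.5, 210.5]), np.int32(11), np.float64(0.045)), (array([323. , 210.2]), np.int32(8), np.float64(0.0453)), (array([315.6, 221.9]), np.int32(114), np.float64(0.047)), (array([308.5, 218.5]), np.int32(11), np.float64(0.0449)), (array([322.7, 218.6]), np.int32(10), np.float64(0.0454))]
keydeg outer -38.2
conn centre [0.4728 0.3455] r 0.0133 rect [0.4722 0.3463] [0.025 0.024] ztop 0.0439 key z 0.0473 n 114 key deg centroid -38.1 pca -38.0 len 0.0054 hsv [ 50.  58. 150.]
plan 5 shift [0.001 0.001 0.806] turnz -0.002 norm mm 40.3 | now [0.4725 0.3452 0.294 ] yaw 2.4599 tilt 0.01 q6 -0.37 w 0.601 t 29.1
```

View pics/w6.png

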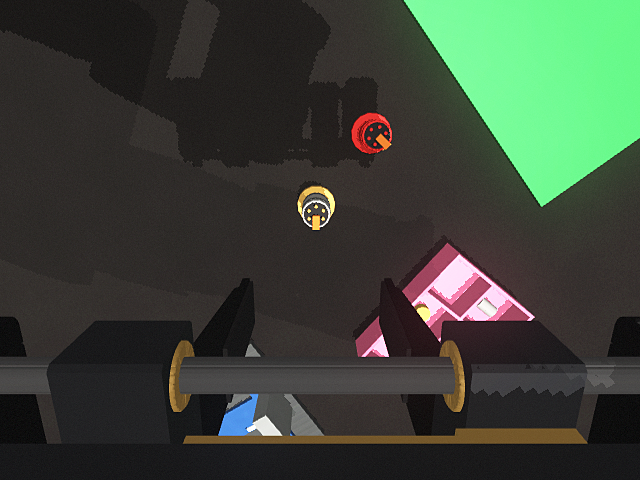

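The metal connector is below the gripper at (316,214) with its key at -38°. The red look-alike at (372,133) and the tray are clear of the fingers. I'll grasp it and take it to the pocket at rack (38,116).

Request:
send_rows:
  series:
    - [0.2, [0, 0.002, 0.9], [0, 0, 0]]
    - [0.2, [0, 0.002, 0.9], [0, 0, 0]]
    - [0.2, [0, 0.002, 0.9], [0, 0, 0]]
    - [0.2, [0, 0.002, 0.9], [0, 0, 0]]
    - [0.2, [0, 0, 0.45], [0, 0, 0]]
    - [-1, [0, 0, 0], [0, 0, 0]]
    - [-1, [0, 0, 0], [0, 0, 0]]
    - [-1, [0, 0, 0], [0, 0, 0]]

```text
clock: 30.12
ee_pos: [0.4728, 0.346, 0.0929]
eef_rot: [3.14, 0.001, 2.461]
contact_force: [0.2, 0.5, -0.5]
width: 0.337
finger_force: 0.0
```

Request:
send_rows:
  series:
    - [-1, [0, 0, 0], [0, 0, 0]]
    - [-1, [0, 0, 0], [0, 0, 0]]
    - [-1, [0, 0, -0.5], [0, 0, 0]]
    - [-1, [0, 0, -0.9], [0, 0, 0]]
    - [-1, [0, 0, -0.3], [0, 0, 0]]
    - [-1, [0, 0, 0], [0, 0, 0]]

```text
clock: 30.88
ee_pos: [0.4723, 0.346, 0.1773]
eef_rot: [3.14, 0.001, 2.461]
contact_force: [0.0, -0.2, -0.6]
width: 0.255
finger_force: 30.0
```

```bash
python3 - <<'E'
from h import *
plan([.6389,.0781,.175],np.radians(83.5),12)
E
```

```text
plan 12 shift [-0.544  0.069  0.004] turnz 0.959 norm mm 27.4 | now [0.4723 0.346  0.1773] yaw 2.4614 tilt 0.1 q6 -0.37 w 0.255 t 30.9
```

Request:
send_rows:
  series:
    - [-1, [-0.544, 0.069, 0], [0, 0, 0.959]]
    - [-1, [-0.544, 0.069, 0], [0, 0, 0.959]]
    - [-1, [-0.544, 0.069, 0], [0, 0, 0.959]]
    - [-1, [-0.544, 0.069, 0], [0, 0, 0.959]]
    - [-1, [-0.544, 0.069, 0], [0, 0, 0.959]]
    - [-1, [-0.544, 0.069, 0], [0, 0, 0.959]]
    - [-1, [-0.544, 0.069, 0], [0, 0, 0.959]]
    - [-1, [-0.544, 0.069, 0], [0, 0, 0.959]]

```text
clock: 31.88
ee_pos: [0.6147, 0.1837, 0.1745]
eef_rot: [-3.139, 0.0, 1.789]
contact_force: [0.0, -0.3, -0.5]
width: 0.255
finger_force: 30.0
```

Request:
send_rows:
  series:
    - [-1, [-0.544, 0.069, 0], [0, 0, 0.959]]
    - [-1, [-0.544, 0.069, 0], [0, 0, 0.959]]
    - [-1, [-0.544, 0.069, 0], [0, 0, 0.959]]
    - [-1, [-0.544, 0.069, 0], [0, 0, 0.959]]
    - [-1, [0, 0, 0], [0, 0, 0]]
    - [-1, [0, 0, 0], [0, 0, 0]]

```text
clock: 32.62
ee_pos: [0.6385, 0.0785, 0.1755]
eef_rot: [-3.14, 0.0, 1.458]
contact_force: [0.1, 0.3, -1.0]
width: 0.256
finger_force: 30.0
```

```bash
python3 - <<'E'
from h import *
plan([.6389,.0781,.102],np.radians(83.5),3)
E
```

```text
plan 3 shift [-0.003  0.003  0.49 ] turnz 0.003 norm mm 24.5 | now [0.6385 0.0785 0.1755] yaw 1.4583 tilt 0.09 q6 0.13 w 0.256 t 32.6
```

Request:
send_rows:
  series:
    - [-1, [-0.003, 0.003, 0.6], [0, 0, 0]]
    - [-1, [-0.003, 0.003, 0.55], [0, 0, 0]]
    - [-1, [0, 0, 0.32], [0, 0, 0]]
    - [-1, [0, 0, 0], [0, 0, 0]]

```text
clock: 33.12
ee_pos: [0.6387, 0.0783, 0.1021]
eef_rot: [-3.14, 0.0, 1.458]
contact_force: [-0.3, 0.5, -0.8]
width: 0.256
finger_force: 30.0
```

Request:
send_rows:
  series:
    - [-0.3, [0, 0, 0.02], [0, 0, 0]]
    - [-0.1, [0, 0, 0], [0, 0, 0]]
    - [-0.1, [0, 0, 0], [0, 0, 0]]
    - [-0.1, [0, 0, -0.5], [0, 0, 0]]
    - [-0.1, [0, 0, -1], [0, 0, 0]]
    - [0.2, [0, 0, -1], [0, 0, 0]]
    - [0.2, [0, 0, -1], [0, 0, 0]]
    - [0.2, [0, 0, -0.5], [0, 0, 0]]

```text
clock: 34.12
ee_pos: [0.6392, 0.0777, 0.3057]
eef_rot: [3.138, -0.0, 1.457]
contact_force: [0.8, 0.0, -0.6]
width: 0.594
finger_force: 0.0
```

```bash
python3 - <<'E'
from h import *
conn([.6389,.0781])
plan([.496,-.317,.32],np.radians(84),10)
plan([.496,-.317,.32],np.radians(30),12)
c=cam('scene')
for n in ['scene','side']: 
    c=cam(n);P=cloud(c); m=(P[...,2]>.035)&(P[...,2]<.052)&(P[...,0]>.42)&(P[...,0]<.56)&(P[...,1]>-.4)&(P[...,1]<-.18)
    for ce,q,k,_ in comps(m,P,10): print(n,ce,q[:,:2].mean(0).round(3),k,c['pixels'][_].mean(0).round())
E
```

```text
[(array([315.1, 204.9]), np.int32(8), np.float64(0.0536)), (array([308., 209.]), np.int32(9), np.float64(0.0535)), (array([322., 209.]), np.int32(9), np.float64(0.0533)), (array([315. , 220.4]), np.int32(95), np.float64(0.0555)), (array([307.9, 216.9]), np.int32(8), np.float64(0.0533)), (array([322., 217.]), np.int32(9), np.float64(0.0532))]
keydeg outer -97.3
conn centre [0.6394 0.0791] r 0.0131 rect [0.6395 0.0796] [0.024 0.024] ztop 0.0519 key z 0.0555 n 95 key deg centroid -97.8 pca -96.7 len 0.0058 hsv [ 76.  66. 135.]
plan 10 shift [-0.816 -0.199 -0.024] turnz -0.01 norm mm 42.0 | now [0.6397 0.0778 0.308 ] yaw 1.4571 tilt 0.41 q6 0.13 w 0.6 t 34.2
plan 12 shift [-0.713  0.139 -0.02 ] turnz 0.891 norm mm 36.3 | now [0.6397 0.0778 0.308 ] yaw 1.4571 tilt 0.41 q6 0.13 w 0.6 t 34.2
```

```bash
python3 -c "
from h import *
plan([.496,-.317,.31],np.radians(40),10)"
```

```text
plan 10 shift [-0.855  0.093 -0.016] turnz 0.87 norm mm 43.0 | now [0.6388 0.0777 0.3018] yaw 1.457 tilt 0.01 q6 0.13 w 0.597 t 34.3
```

Request:
send_rows:
  series:
    - [0.2, [-0.855, 0.093, -0.016], [0, 0, 0.87]]
    - [0.2, [-0.855, 0.093, -0.016], [0, 0, 0.87]]
    - [0.2, [-0.855, 0.093, -0.016], [0, 0, 0.87]]
    - [0.2, [-0.855, 0.093, -0.016], [0, 0, 0.87]]
    - [0.2, [-0.855, 0.093, -0.016], [0, 0, 0.87]]
    - [0.2, [-0.855, 0.093, -0.016], [0, 0, 0.87]]
    - [0.2, [-0.855, 0.093, -0.016], [0, 0, 0.87]]
    - [0.2, [-0.855, 0.093, -0.016], [0, 0, 0.87]]

```text
clock: 35.33
ee_pos: [0.5473, -0.2498, 0.3067]
eef_rot: [-3.139, 0.001, 0.847]
contact_force: [-0.5, -1.3, -0.3]
width: 0.597
finger_force: 0.0
```

Request:
send_rows:
  series:
    - [0.2, [-0.855, 0.093, -0.016], [0, 0, 0.87]]
    - [0.2, [-0.855, 0.093, -0.016], [0, 0, 0.87]]
    - [0.2, [0, 0, 0], [0, 0, 0]]
    - [0.2, [0, 0, 0], [0, 0, 0]]

```text
clock: 35.83
ee_pos: [0.4963, -0.3168, 0.3091]
eef_rot: [-3.14, 0.0, 0.698]
contact_force: [-0.8, 0.6, -0.1]
width: 0.598
finger_force: 0.0
```

```bash
python3 - <<'E'
from h import *
conn([.496,-.317],'w7.png')
plan([.496,-.317,.0925],np.radians(40),5)
E
```

```text
[(array([321.3, 211. ]), np.int32(7), np.float64(0.0451)), (array([329.3, 211. ]), np.int32(7), np.float64(0.0452)), (array([317.8, 217.8]), np.int32(94), np.float64(0.0472)), (array([332.9, 218.1]), np.int32(8), np.float64(0.0456)), (array([320.6, 224.2]), np.int32(5), np.float64(0.0452)), (array([328.5, 224.5]), np.int32(4), np.float64(0.0454))]
keydeg outer 126.1
conn centre [ 0.4955 -0.325 ] r 0.0127 rect [ 0.4955 -0.3249] [0.024 0.024] ztop 0.0439 key z 0.0474 n 94 key deg centroid 126.2 pca 124.6 len 0.006 hsv [53. 82. 94.]
plan 5 shift [-0.003  0.     0.867] turnz 0.002 norm mm 43.4 | now [ 0.4966 -0.3164  0.3093] yaw 0.699 tilt 0.07 q6 0.19 w 0.601 t 35.9
```

View pics/w7.png

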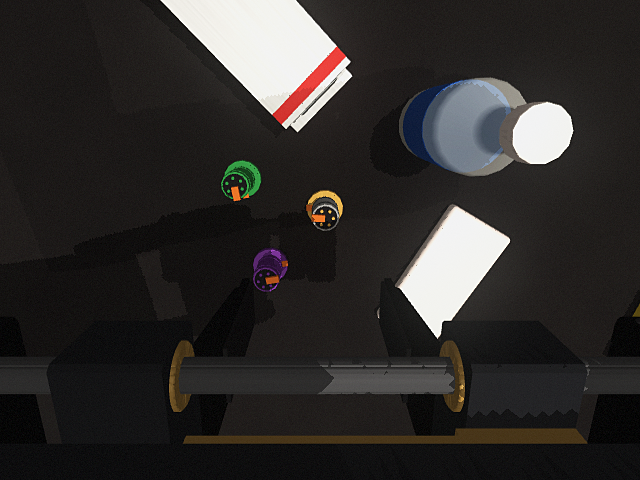

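K1 is the metal one with the brass flange at (325,213), key at about 125°. Green (240,182), purple (270,268), the bottle and the power bank are all clear of the fingers. I'll grasp it at yaw 35.5° and take it to the pocket at rack (-38,58).

```bash
python3 -c "
from h import *
plan([.4957,-.325,.0925],np.radians(35.5),5)"
```

```text
plan 5 shift [-0.024  0.025  0.867] turnz 0.182 norm mm 43.4 | now [ 0.4966 -0.3164  0.3093] yaw 0.699 tilt 0.07 q6 0.19 w 0.601 t 35.9
```

Request:
send_rows:
  series:
    - [0.2, [-0.03, 0.031, 0.9], [0, 0, 0.228]]
    - [0.2, [-0.03, 0.031, 0.9], [0, 0, 0.228]]
    - [0.2, [-0.03, 0.031, 0.9], [0, 0, 0.228]]
    - [0.2, [-0.03, 0.031, 0.9], [0, 0, 0.228]]
    - [0.2, [0, 0, 0.4], [0, 0, 0]]
    - [0.2, [0, 0, 0.33], [0, 0, 0]]
    - [0.2, [0, 0, 0], [0, 0, 0]]

```text
clock: 36.75
ee_pos: [0.4956, -0.325, 0.0928]
eef_rot: [-3.14, 0.0, 0.619]
contact_force: [-0.2, 0.7, 0.7]
width: 0.6
finger_force: 0.0
```

Request:
send_rows:
  series:
    - [-1, [0, 0, 0], [0, 0, 0]]
    - [-1, [0, 0, 0], [0, 0, 0]]
    - [-1, [0, 0, 0], [0, 0, 0]]
    - [-1, [0, 0, 0], [0, 0, 0]]
    - [-1, [0, 0, 0], [0, 0, 0]]
    - [-1, [0, 0, -0.8], [0, 0, 0]]
    - [-1, [0, 0, -1], [0, 0, 0]]
    - [-1, [0, 0, 0], [0, 0, 0]]

```text
clock: 37.75
ee_pos: [0.4962, -0.3263, 0.1869]
eef_rot: [3.136, -0.001, 0.618]
contact_force: [0.6, 0.1, -0.9]
width: 0.26
finger_force: 30.0
```

```bash
python3 -c "
from h import *
plan([.5578,.0275,.185],np.radians(84.5),10)"
```

```text
plan 10 shift [ 0.684 -0.285  0.004] turnz -0.981 norm mm 37.0 | now [ 0.4962 -0.3263  0.1869] yaw 0.6183 tilt 0.34 q6 0.26 w 0.26 t 37.8
```

Request:
send_rows:
  series:
    - [-1, [0, 0, -0.9], [0, 0, 0]]
    - [-1, [0.684, -0.285, 0], [0, 0, -0.981]]
    - [-1, [0.684, -0.285, 0], [0, 0, -0.981]]
    - [-1, [0.684, -0.285, 0], [0, 0, -0.981]]
    - [-1, [0.684, -0.285, 0], [0, 0, -0.981]]
    - [-1, [0.684, -0.285, 0], [0, 0, -0.981]]
    - [-1, [0.684, -0.285, 0], [0, 0, -0.981]]
    - [-1, [0.684, -0.285, 0], [0, 0, -0.981]]

```text
clock: 38.75
ee_pos: [0.571, -0.0804, 0.2274]
eef_rot: [-3.14, 0.0, 1.22]
contact_force: [-0.3, -0.0, -0.4]
width: 0.261
finger_force: 30.0
```

Request:
send_rows:
  series:
    - [-1, [0.684, -0.285, 0], [0, 0, -0.981]]
    - [-1, [0.684, -0.285, 0], [0, 0, -0.981]]
    - [-1, [0.684, -0.285, 0], [0, 0, -0.981]]
    - [-1, [0, 0, 0], [0, 0, 0]]
    - [-1, [0, 0, 0], [0, 0, 0]]

```text
clock: 39.38
ee_pos: [0.5571, 0.0281, 0.228]
eef_rot: [-3.141, 0.0, 1.474]
contact_force: [0.7, -0.1, -1.5]
width: 0.26
finger_force: 30.0
```

```bash
python3 -c "
from h import *
plan([.5578,.0275,.102],np.radians(84.5),4)"
```

```text
plan 4 shift [-0.002  0.004  0.63 ] turnz -0.003 norm mm 31.5 | now [0.5571 0.0281 0.228 ] yaw 1.4736 tilt 0.05 q6 0.03 w 0.26 t 39.4
```

Request:
send_rows:
  series:
    - [-1, [-0.004, 0.005, 0.8], [0, 0, 0]]
    - [-1, [-0.004, 0.005, 0.8], [0, 0, 0]]
    - [-1, [0, 0, 0.6], [0, 0, 0]]
    - [-1, [0, 0, 0.32], [0, 0, 0]]
    - [-1, [0, 0, 0], [0, 0, 0]]

```text
clock: 40.0
ee_pos: [0.5576, 0.0272, 0.1019]
eef_rot: [-3.14, 0.0, 1.473]
contact_force: [-0.4, 0.1, -1.3]
width: 0.257
finger_force: 30.0
```

Request:
send_rows:
  series:
    - [-0.3, [0, 0, 0.02], [0, 0, 0]]
    - [-0.1, [0, 0, 0], [0, 0, 0]]
    - [-0.1, [0, 0, 0], [0, 0, 0]]
    - [-0.1, [0, 0, -0.5], [0, 0, 0]]
    - [-0.1, [0, 0, -1], [0, 0, 0]]
    - [0.2, [0, 0, -1], [0, 0, 0]]
    - [0.2, [0, 0, -1], [0, 0, 0]]
    - [0.2, [0, 0, -0.8], [0, 0, 0]]

```text
clock: 41.0
ee_pos: [0.5574, 0.028, 0.3192]
eef_rot: [3.14, 0.0, 1.474]
contact_force: [0.8, -0.4, -1.2]
width: 0.599
finger_force: 0.0
```

```bash
python3 - <<'E'
from h import *
for p in [[.5578,.0275],[.6334,.0203],[.6389,.0781],[.5633,.0853]]: conn(p,rad=.022)
cam('wrist','w8.png'); cam('scene','s8.png')
plan([.581,-.1292,.30],3.0453,20)
E
python3 -c "
import cv2,numpy as np
a=cv2.imread('pics/w8.png')[:330];b=cv2.imread('pics/s8.png')[120:450,200:500]
cv2.imwrite('pics/w8s8.png',cv2.resize(np.hstack([a,b]),(800,281)))"
```

```text
[(array([320. , 204.3]), np.int32(7), np.float64(0.0533)), (array([312. , 204.7]), np.int32(7), np.float64(0.0533)), (array([309.2, 211.9]), np.int32(93), np.float64(0.0555)), (array([324.3, 211. ]), np.int32(7), np.float64(0.0536)), (array([312.7, 218. ]), np.int32(7), np.float64(0.0535)), (array([320.8, 217.8]), np.int32(5), np.float64(0.0534))]
keydeg outer -179.4
conn centre [0.5578 0.0284] r 0.0128 rect [0.5576 0.0284] [0.024 0.023] ztop 0.0518 key z 0.0555 n 93 key deg centroid -179.7 pca 179.5 len 0.0062 hsv [ 70.  70. 117.]
[(array([406.5, 198.5]), np.int32(4), np.float64(0.0447)), (array([394.9, 203.3]), np.int32(7), np.float64(0.0521)), (array([403. , 202.7]), np.int32(3), np.float64(0.0526)), (array([405.6, 210.9]), np.int32(98), np.float64(0.0552)), (array([391.2, 209. ]), np.int32(4), np.float64(0.053)), (array([394. , 216.5]), np.int32(6), np.float64(0.0525)), (array([400., 217.]), np.int32(3), np.float64(0.0526)), (array([402.3, 217. ]), np.int32(3), np.float64(0.053))]
keydeg outer -9.4
conn centre [0.6348 0.0205] r 0.0134 rect [0.6338 0.0206] [0.024 0.025] ztop 0.051
[... 294 characters left out ...]
np.float64(0.0535))]
keydeg outer -95.3
conn centre [0.6386 0.079 ] r 0.0127 rect [0.6389 0.0794] [0.024 0.024] ztop 0.0519 key z 0.0555 n 114 key deg centroid -94.1 pca -101.3 len 0.0061 hsv [ 73.  56. 163.]
[(array([316.3, 135.4]), np.int32(115), np.float64(0.055)), (array([307.2, 146.5]), np.int32(4), np.float64(0.0531)), (array([314.6, 151.2]), np.int32(5), np.float64(0.0524))]
keydeg outer 80.8
conn centre [0.564  0.0866] r 0.0124 rect [0.5642 0.0867] [0.023 0.024] ztop 0.0521 key z 0.0555 n 115 key deg centroid 80.5 pca 81.2 len 0.0067 hsv [ 71.  53. 181.]
plan 20 shift [-0.155 -0.084  0.016] turnz -0.9 norm mm 8.9 | now [0.5571 0.028  0.3156] yaw 1.4744 tilt 0.1 q6 0.03 w 0.596 t 41.3
```

View pics/w8s8.png

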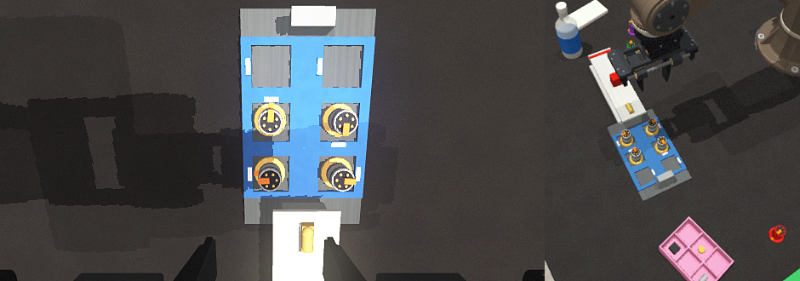

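All four connectors stand in pockets with their tops at 0.052 m and keys within about 5° of the marks. The far two pockets are empty, and no other metal connector shows. Now I'll go back to the bar.

Request:
send_rows:
  series:
    - [0.2, [-0.155, -0.084, 0.016], [0, 0, -0.9]]
    - [0.2, [-0.155, -0.084, 0.016], [0, 0, -0.9]]
    - [0.2, [-0.155, -0.084, 0.016], [0, 0, -0.9]]
    - [0.2, [-0.155, -0.084, 0.016], [0, 0, -0.9]]
    - [0.2, [-0.155, -0.084, 0.016], [0, 0, -0.9]]
    - [0.2, [-0.155, -0.084, 0.016], [0, 0, -0.9]]
    - [0.2, [-0.155, -0.084, 0.016], [0, 0, -0.9]]
    - [0.2, [-0.155, -0.084, 0.016], [0, 0, -0.9]]

```text
clock: 42.3
ee_pos: [0.5355, -0.0382, 0.3088]
eef_rot: [-3.14, -0.002, 2.105]
contact_force: [0.4, -0.4, -0.1]
width: 0.6
finger_force: 0.0
```

Request:
send_rows:
  series:
    - [0.2, [-0.155, -0.084, 0.016], [0, 0, -0.9]]
    - [0.2, [-0.155, -0.084, 0.016], [0, 0, -0.9]]
    - [0.2, [-0.155, -0.084, 0.016], [0, 0, -0.9]]
    - [0.2, [-0.155, -0.084, 0.016], [0, 0, -0.9]]
    - [0.2, [-0.155, -0.084, 0.016], [0, 0, -0.9]]
    - [0.2, [-0.155, -0.084, 0.016], [0, 0, -0.9]]
    - [0.2, [-0.155, -0.084, 0.016], [0, 0, -0.9]]
    - [0.2, [-0.155, -0.084, 0.016], [0, 0, -0.9]]

```text
clock: 43.3
ee_pos: [0.5569, -0.1042, 0.3023]
eef_rot: [-3.141, -0.003, 2.733]
contact_force: [0.9, -0.5, 0.0]
width: 0.602
finger_force: 0.0
```

Request:
send_rows:
  series:
    - [0.2, [-0.155, -0.084, 0.016], [0, 0, -0.9]]
    - [0.2, [-0.155, -0.084, 0.016], [0, 0, -0.9]]
    - [0.2, [-0.155, -0.084, 0.016], [0, 0, -0.9]]
    - [0.2, [-0.155, -0.084, 0.016], [0, 0, -0.9]]
    - [0.2, [0, 0, 0], [0, 0, 0]]
    - [0.2, [0, 0, 0], [0, 0, 0]]

```text
clock: 44.05
ee_pos: [0.5814, -0.1288, 0.2999]
eef_rot: [3.141, -0.001, 3.043]
contact_force: [-0.2, 0.1, -0.2]
width: 0.602
finger_force: 0.0
```

```bash
python3 - <<'E'
from h import *
plan([.581,-.1292,.1488],3.0455,4)
c=cam('wrist'); P=cloud(c); rgb=c['pixels'].astype(int)
r=(rgb[...,0]>120)&(rgb[...,1]<70)&(rgb[...,2]<70)&(P[...,2]>.094)&(P[...,2]<.108)
print('block top',P[r].mean(0),r.sum())
E
```

```text
plan 4 shift [ 0.002 -0.002  0.755] turnz -0.006 norm mm 37.8 | now [ 0.5814 -0.1288  0.2999] yaw 3.0435 tilt 0.09 q6 -1.8 w 0.602 t 44.0
block top [ 0.5823008  -0.12714942  0.10043615] 676
```

Request:
send_rows:
  series:
    - [0.2, [0.002, -0.002, 0.9], [0, 0, -0.02]]
    - [0.2, [0.002, -0.002, 0.9], [0, 0, 0]]
    - [0.2, [0, 0, 0.8], [0, 0, 0]]
    - [0.2, [0, 0, 0.42], [0, 0, 0]]
    - [0.0, [0, 0, 0], [0, 0, 0]]
    - [-1, [0, 0, 0], [0, 0, 0]]
    - [-1, [0, 0, 0], [0, 0, 0]]
    - [-1, [0, 0, 0], [0, 0, 0]]

```text
clock: 45.1
ee_pos: [0.5818, -0.1294, 0.1506]
eef_rot: [-3.141, 0.002, 3.047]
contact_force: [-0.7, 0.0, 4.4]
width: 0.271
finger_force: 30.0
```

Request:
send_rows:
  series:
    - [-1, [0, 0, 0], [0, 0, 0]]
    - [-1, [0, 0, 0], [0, 0, 0]]

```text
clock: 45.35
ee_pos: [0.5818, -0.1293, 0.1506]
eef_rot: [-3.141, 0.001, 3.047]
contact_force: [-1.6, -0.4, 5.9]
width: 0.275
finger_force: 30.0
```

Request:
send_rows:
  series:
    - [-1, [0, 0, -0.3], [0, 0, 0]]
    - [-1, [0, 0, -0.7], [0, 0, 0]]
    - [-1, [0, 0, -0.7], [0, 0, 0]]
    - [-1, [0, 0, 0], [0, 0, 0]]

```text
clock: 45.85
ee_pos: [0.5821, -0.1292, 0.2375]
eef_rot: [-3.141, 0.004, 3.047]
contact_force: [-0.4, -0.3, -3.3]
width: 0.273
finger_force: 30.0
```

```bash
python3 - <<'E'
from h import *
plan([.5984,.0582,.2325],-.0960,36,-1)
E
```

```text
plan 36 shift [0.164 0.006 0.003] turnz 1.0 norm mm 8.2 | now [ 0.5821 -0.1292  0.2375] yaw 3.0469 tilt 0.26 q6 -1.81 w 0.273 t 45.9
```

Request:
send_rows:
  series:
    - [-1, [0.164, 0.006, 0.003], [0, 0, 1.0]]
    - [-1, [0.164, 0.006, 0.003], [0, 0, 1.0]]
    - [-1, [0.164, 0.006, 0.003], [0, 0, 1.0]]
    - [-1, [0.164, 0.006, 0.003], [0, 0, 1.0]]
    - [-1, [0.164, 0.006, 0.003], [0, 0, 1.0]]
    - [-1, [0.164, 0.006, 0.003], [0, 0, 1.0]]
    - [-1, [0.164, 0.006, 0.003], [0, 0, 1.0]]
    - [-1, [0.164, 0.006, 0.003], [0, 0, 1.0]]

```text
clock: 46.85
ee_pos: [0.5225, -0.1016, 0.2324]
eef_rot: [-3.141, -0.002, 2.346]
contact_force: [-0.4, 0.0, -3.5]
width: 0.273
finger_force: 30.0
```

Request:
send_rows:
  series:
    - [-1, [0.164, 0.006, 0.003], [0, 0, 1.0]]
    - [-1, [0.164, 0.006, 0.003], [0, 0, 1.0]]
    - [-1, [0.164, 0.006, 0.003], [0, 0, 1.0]]
    - [-1, [0.164, 0.006, 0.003], [0, 0, 1.0]]
    - [-1, [0.164, 0.006, 0.003], [0, 0, 1.0]]
    - [-1, [0.164, 0.006, 0.003], [0, 0, 1.0]]
    - [-1, [0.164, 0.006, 0.003], [0, 0, 1.0]]
    - [-1, [0.164, 0.006, 0.003], [0, 0, 1.0]]

```text
clock: 47.85
ee_pos: [0.4954, -0.0432, 0.2313]
eef_rot: [-3.14, -0.001, 1.648]
contact_force: [0.3, 0.5, -2.7]
width: 0.271
finger_force: 30.0
```

Request:
send_rows:
  series:
    - [-1, [0.164, 0.006, 0.003], [0, 0, 1.0]]
    - [-1, [0.164, 0.006, 0.003], [0, 0, 1.0]]
    - [-1, [0.164, 0.006, 0.003], [0, 0, 1.0]]
    - [-1, [0.164, 0.006, 0.003], [0, 0, 1.0]]
    - [-1, [0.164, 0.006, 0.003], [0, 0, 1.0]]
    - [-1, [0.164, 0.006, 0.003], [0, 0, 1.0]]
    - [-1, [0.164, 0.006, 0.003], [0, 0, 1.0]]
    - [-1, [0.164, 0.006, 0.003], [0, 0, 1.0]]

```text
clock: 48.85
ee_pos: [0.5123, 0.0189, 0.23]
eef_rot: [-3.14, 0.001, 0.95]
contact_force: [0.8, 0.2, -3.6]
width: 0.273
finger_force: 30.0
```

Request:
send_rows:
  series:
    - [-1, [0.164, 0.006, 0.003], [0, 0, 1.0]]
    - [-1, [0.164, 0.006, 0.003], [0, 0, 1.0]]
    - [-1, [0.164, 0.006, 0.003], [0, 0, 1.0]]
    - [-1, [0.164, 0.006, 0.003], [0, 0, 1.0]]
    - [-1, [0.164, 0.006, 0.003], [0, 0, 1.0]]
    - [-1, [0.164, 0.006, 0.003], [0, 0, 1.0]]
    - [-1, [0.164, 0.006, 0.003], [0, 0, 1.0]]
    - [-1, [0.164, 0.006, 0.003], [0, 0, 1.0]]

```text
clock: 49.85
ee_pos: [0.5651, 0.0556, 0.2286]
eef_rot: [-3.141, 0.002, 0.252]
contact_force: [-0.2, -0.6, -3.3]
width: 0.273
finger_force: 30.0
```

Request:
send_rows:
  series:
    - [-1, [0.164, 0.006, 0.003], [0, 0, 1.0]]
    - [-1, [0.164, 0.006, 0.003], [0, 0, 1.0]]
    - [-1, [0.164, 0.006, 0.003], [0, 0, 1.0]]
    - [-1, [0.164, 0.006, 0.003], [0, 0, 1.0]]
    - [-1, [0, 0, 0], [0, 0, 0]]
    - [-1, [0, 0, 0], [0, 0, 0]]

```text
clock: 50.6
ee_pos: [0.5974, 0.0583, 0.2286]
eef_rot: [3.141, 0.001, -0.093]
contact_force: [1.1, -0.2, -3.5]
width: 0.272
finger_force: 30.0
```

```bash
python3 - <<'E'
from h import *
plan([.5984,.0582,.175],-.0960,2)
c=cam('scene');P=cloud(c)
for p in [[.5578,.0275],[.6334,.0203],[.6389,.0781],[.5633,.0853]]:
    m=(np.hypot(P[...,0]-p[0],P[...,1]-p[1])<.016)&(P[...,2]>.048)&(P[...,2]<.06); print(p,m.sum(),P[m].mean(0).round(3) if m.any() else '')
E
```

```text
plan 2 shift [ 0.01  -0.     0.536] turnz 0.018 norm mm 26.8 | now [0.5974 0.0583 0.2286] yaw -0.0929 tilt 0.08 q6 1.65 w 0.272 t 50.6
[0.5578, 0.0275] 0 
[0.6334, 0.0203] 89 [0.633 0.021 0.052]
[0.6389, 0.0781] 98 [0.638 0.08  0.052]
[0.5633, 0.0853] 0
```

Request:
send_rows:
  series:
    - [-1, [0.01, 0, 0.53], [0, 0, 0.02]]
    - [-1, [0.01, 0, 0.53], [0, 0, 0.02]]
    - [-1, [0, 0, 0], [0, 0, 0]]
    - [-1, [0, 0, 0.1], [0, 0, 0]]
    - [-1, [0, 0, 0.1], [0, 0, 0]]
    - [-1, [0, 0, 0], [0, 0, 0]]

```text
clock: 51.4
ee_pos: [0.599, 0.0581, 0.1664]
eef_rot: [3.142, -0.0, -0.098]
contact_force: [-0.5, -1.2, -3.1]
width: 0.27
finger_force: 30.0
```

Request:
send_rows:
  series:
    - [-1, [0, 0, 0.08], [0, 0, 0]]
    - [-1, [0, 0, 0.08], [0, 0, 0]]
    - [-1, [0, 0, 0], [0, 0, 0]]

```text
clock: 51.78
ee_pos: [0.5989, 0.0581, 0.1579]
eef_rot: [3.141, 0.001, -0.098]
contact_force: [-0.4, -0.2, -3.9]
width: 0.27
finger_force: 30.0
```

```bash
python3 -c "
from h import *
plan([.5984,.0582,.150],-.0960,1); print(arm.observe()['contact_force'],arm.observe()['ft_torque'])"
```

```text
plan 1 shift [-0.009 -0.     0.157] turnz -0.025 norm mm 7.9 | now [0.5989 0.0581 0.1579] yaw -0.0982 tilt 0.04 q6 1.66 w 0.27 t 51.8
[-0.40596164 -0.22609281 -3.90782138] [-0.03842337  0.03579574  0.01015443]
```

Underside is now about 9 mm down the pin with no side force. I'll seat it, release and rise.

Request:
send_rows:
  series:
    - [-1, [0, 0, 0.08], [0, 0, 0]]
    - [-1, [0, 0, 0.07], [0, 0, 0]]
    - [-1, [0, 0, 0], [0, 0, 0]]

```text
clock: 52.15
ee_pos: [0.599, 0.0582, 0.1506]
eef_rot: [3.142, 0.0, -0.098]
contact_force: [0.4, 0.2, -4.0]
width: 0.272
finger_force: 30.0
```

Request:
send_rows:
  series:
    - [-0.3, [0, 0, 0], [0, 0, 0]]
    - [0.2, [0, 0, 0], [0, 0, 0]]
    - [0.2, [0, 0, 0], [0, 0, 0]]
    - [0.2, [0, 0, -0.4], [0, 0, 0]]
    - [0.2, [0, 0, -1], [0, 0, 0]]
    - [0.2, [0, 0, -1], [0, 0, 0]]
    - [0.2, [0, 0, -0.8], [0, 0, 0]]
    - [0.2, [0, 0, 0], [0, 0, 0]]

```text
clock: 53.15
ee_pos: [0.5996, 0.0582, 0.3139]
eef_rot: [-3.141, -0.006, -0.098]
contact_force: [0.4, 0.4, 0.1]
width: 0.599
finger_force: 0.0
```

```bash
python3 - <<'E'
from h import *
for n in['scene','side']:barfit(n,-.1,.2)
cam('wrist','w9.png');cam('side','d9.png')
print(arm.observe()['clock'],arm.observe()['contact_force'])
a=cv2.imread('pics/w9.png')[:320];b=cv2.imread('pics/d9.png')[180:340,180:340]
cv2.imwrite('pics/w9d9.png',cv2.resize(np.hstack([a,cv2.resize(b,(320,320))]),(800,267)))
E
```

```text
scene bar ((0.5977482199668884, 0.05377386510372162), (0.2371894270181656, 0.07104554772377014), 84.33158111572266) z 0.0658 slope [-0.0029  0.0015]
side bar ((0.6008837223052979, 0.06332971155643463), (0.25222671031951904, 0.07722751051187515), 84.82339477539062) z 0.0661 slope [ 0.016  -0.0017]
53.35 [-0.06518333 -0.1270078   0.4762802 ]
```

View pics/w9d9.png

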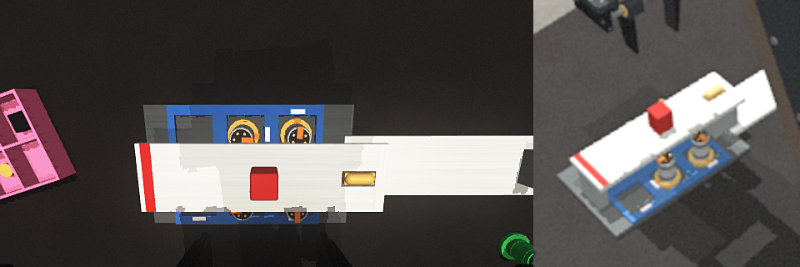

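The bar is seated (top at 0.066 m, level) with the red stripe over the slab, and the connectors are upright beneath it. Before handing in, I'll check that no loose metal connector remains.

```bash
python3 - <<'E'
from h import *
for n in['scene','side']:
    c=cam(n);P=cloud(c); m=(P[...,2]>.03)&(P[...,2]<.052)&(P[...,0]>.1)&(P[...,0]<1.)&(abs(P[...,1])<.7)
    for ce,q,k,mm in comps(m,P,15):
        if k<400: print(n,ce,q[:,:2].mean(0).round(3),k,c['pixels'][mm].mean(0).round())
    print([(round(d['p'],2),[int(x) for x in d['centre']]) for d in arm.boxes_of(n,'conn0_c') if d['p']>.2])
E
```

```text
scene [123.3 138.4] [ 0.821 -0.617] 317 [152. 202.  60.]
scene [231.7 176.9] [ 0.626 -0.326] 135 [ 23.  62. 117.]
scene [265.6 190.5] [ 0.572 -0.24 ] 93 [89. 91. 89.]
scene [329.4 265.7] [0.552 0.036] 22 [91. 80. 71.]
scene [295.1 282.1] [0.638 0.029] 52 [113. 110. 103.]
scene [306.  301.8] [0.643 0.085] 73 [113. 105.  93.]
scene [342.6 332.3] [0.612 0.185] 65 [86. 89. 87.]
scene [476.2 391. ] [0.454 0.426] 152 [154.  61.  37.]
[(0.51, [282, 295])]
side [437.  125.4] [ 0.609 -0.68 ] 173 [223. 223. 190.]
side [293.6 250.1] [ 0.567 -0.028] 60 [127. 130. 128.]
side [279.  266.1] [0.553 0.035] 84 [129. 126. 122.]
side [259.3 279. ] [0.558 0.092] 95 [128. 125. 122.]
side [213.9 291.7] [0.608 0.185] 69 [122. 125. 123.]
side [169.7 408.7] [0.45  0.428] 176 [190.  99.  85.]
[]
```

Only the four racked connectors remain, apart from the look-alikes. I'll hand in.

```bash
python3 -c "
from bench import arm
print(arm.sign_off())"
```

```text
the job is handed in; nothing more can be done
None
```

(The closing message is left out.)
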